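# Weigh the stirrup weight on the hook scale and park it at the top of the ramp

## Task

Hang the tall stirrup weight by its window on the prong of the sprung hook scale, lowering it gently so that the scale never bottoms out, let go and leave it hanging untouched until it has been still for at least a second. Then lift it off, set it down and let go of it at the low end of the ramp, and push it up along the ramp until it rests fully home and square against the stop at the top. Leave it there and do not disturb the short weight, the granite square, the steel block or the stepped gauge.

Things in the scene. Friction and masses are not known exactly. Their poses are not given: they have to be found in the camera images.
- weight_center (a point): The tall stirrup weight, plain aluminium, 165 mm high, 0.49 to 0.78 kg, loose, standing upright: a foot block 100 (its x) x 64 (its y) x 35 mm with a windowed upright plate on its middle. This point is its middle, 82.5 mm above the underside; axes are the weight's own, z up. A half turn about z makes no difference. Centre of mass about 35 mm above the underside.
- weight: The same tall stirrup weight; origin at the centre of its underside, same axes. Its upright plate is 14 mm thick (x) and 64 mm wide (y).
- weight_apex (a point): Apex of the window in the tall weight's plate, 112 mm above the underside, on the middle line. The window goes right through the plate along the weight's x, is 44 mm wide and reaches from the foot's top (35 mm above the underside) up to a gable roof that falls 30 degrees from the apex to either side.
- weight_lug (a point): Where to grip the tall weight: the solid lug above the window, 14 mm thick (weight's x), 44 mm wide (y), from 118 to 165 mm above the underside. Grip from above, closing along the weight's x. This point lies on its middle line 143 mm above the underside (22 mm below the top).
- hook_seat (a point): Point on the top of the scale's round level prong (10 mm thick) where the window's apex should hang; it rides with the prong, 210 mm above the bench when unloaded. x axis points along the prong from its free tip to the column, z up. Carriage (50 mm wide and high) begins 84 mm from here on the +x side. A part goes on along +x, prong through its window, then is lowered. Bench beneath is free.
- hook_tip (a point): Centre of the prong's upturned free tip, 42 mm from the seat on its -x side; the tip's top is 22 mm above the prong's top and its end 47 mm from the seat.
- hook (a joint): Sag of the sprung prong in m: 0 unloaded, grows downwards, 200 N/m (about 24 to 38 mm with the tall weight hanging freely), damped, settles in about half a second (the weight itself may sway some 2 s longer and hang up to 0.1 rad crooked); it bottoms at 0.065 and must not be pressed beyond 0.058.
- scale: The hook scale's fixed column, 34 mm wide and 348 mm tall, on a 120 x 120 x 18 mm foot; origin on the bench below the column's front face. The prong sticks out to its -x side, 105 mm to the seat. Axes as hook_seat's.
- ramp: Fixed polished steel ramp (friction about 0.35, so the weight stays where it is put), 298 mm long (x), 94 mm wide (y), rising 7 degrees towards its +x. Origin on the bench below its middle, where the sliding surface is 30 mm above the bench. Side rails leave 78 mm between them and stand 12 mm above the surface. The weight goes on with its 100 mm side along the ramp.
- ramp_foot (a point): Middle of the ramp's open low end, on the sliding surface (11.7 mm above the bench), 150 mm down the slope from the ramp's middle.
- ramp_stop (a point): Foot of the stop's face at the ramp's top, on the sliding surface, 138 mm up the slope from the ramp's middle; the stop is a plate across the ramp, 40 mm high above the surface. When home, the tall weight's foot face is against it, its foot's centre 88 mm up the slope from the ramp's middle.
- short_weight: Bystander: a like aluminium stirrup weight but only 90 mm high, foot 80 x 64 mm, loose. Origin at the centre of its underside.
- square: Bystander: black granite square, an upright block 32 (x) x 85 (y) x 130 mm high, loose. Origin at the centre of its underside.
- block: Bystander: steel 1-2-3 block standing on end, 25 (x) x 51 (y) x 76 mm high, loose. Origin at the centre of its underside.
- gauge: Bystander: chrome stepped gauge lying on the bench, 190 (x) x 30 (y) mm, steps rising to 52 mm, loose. Origin at the centre of its underside.
Mind the look-alikes: they are no part of the job. Leave any green or red look-alike of the weight alone.

How it is judged (in metres and radians):
On the way, in this order (a step that is already met when the one before it is completed fails the run):
1. the tall weight hangs on the prong, upright, clear of the bench, untouched by the robot and still, for a second (contact force between each of the fingers, the arm and anything else below 0.1 N and linear speed of weight below 0.02 m/s and angular speed of weight below 0.25 rad/s and value of joint hook above 0.018 m and velocity of joint hook between -0.01 and 0.01 m/s and horizontal distance between weight_center and hook_seat below 0.035 m and height (world z) of weight above 0.03 m and angle between weight_center's own z axis and vertical below 0.2 rad), for 1 s.
2. the tall weight stands released and still on the low end of the ramp, between the rails (its centre at least 55 mm down the slope side of the ramp's middle) (contact force between each of the fingers, the arm and weight below 0.1 N and linear speed of weight below 0.02 m/s and angular speed of weight below 0.25 rad/s and contact force between weight and ramp above 1 N and y of weight_center in the frame of ramp between -0.016 and 0.016 m and angle between the z axis of weight_center and the z axis of ramp, either way round below 0.2 rad and angle between the y axis of weight_center and the y axis of ramp, either way round below 0.25 rad and x of weight_center in the frame of ramp between -0.135 and -0.055 m), for 0.3 s.
3. the tall weight slides on the ramp's surface past its middle (contact force between weight and ramp above 1 N and y of weight_center in the frame of ramp between -0.016 and 0.016 m and angle between the z axis of weight_center and the z axis of ramp, either way round below 0.2 rad and angle between the y axis of weight_center and the y axis of ramp, either way round below 0.25 rad and x of weight_center in the frame of ramp between -0.035 and 0.045 m), for 0.1 s.
At the end, for the whole second after the job is handed in: The tall weight stands released and at rest on the ramp between its rails, its foot against the top stop (within about 5 mm) and square to it within 0.1 rad; the scale's prong is unloaded (sag under 10 mm) and the robot touches nothing (contact force between each of the fingers, the arm and anything else below 0.1 N and linear speed of weight below 0.02 m/s and angular speed of weight below 0.25 rad/s and contact force between weight and ramp above 1 N and y of weight_center in the frame of ramp between -0.016 and 0.016 m and angle between the z axis of weight_center and the z axis of ramp, either way round below 0.2 rad and angle between the y axis of weight_center and the y axis of ramp, either way round below 0.25 rad and x of weight_center in the frame of ramp above 0.0715 m and angle between the y axis of weight_center and the y axis of ramp, either way round below 0.1 rad and value of joint hook below 0.01 m).
It fails at once if the hook scale is driven to its bottom (sag over 58 mm) (value of joint hook above 0.058 m).
It fails at once if the short weight is shifted by more than 15 mm or tipped (distance of short_weight from where it was at the start of the episode above 0.015 m or angle between short_weight's own z axis and vertical above 0.2 rad).
It fails at once if the granite square is shifted by more than 15 mm or tipped (distance of square from where it was at the start of the episode above 0.015 m or angle between square's own z axis and vertical above 0.2 rad).
It fails at once if the steel block is shifted by more than 15 mm or tipped (distance of block from where it was at the start of the episode above 0.015 m or angle between block's own z axis and vertical above 0.2 rad).
It fails at once if the stepped gauge is shifted by more than 15 mm or tipped (distance of gauge from where it was at the start of the episode above 0.015 m or angle between gauge's own z axis and vertical above 0.2 rad).
It also fails if it takes over 72 s, if anything falls off the work surface, if the arm or the gripper's body presses on something with over 40 N, if the wrist force passes 120 N, or if a joint passes its speed limit or range.

## Robot

A 6-joint arm with a two-finger parallel gripper is mounted at the origin on the work surface. World frame = base frame: x ahead of the robot, y to its left, z up, the work surface at z = 0. Lengths are in mm, angles in rad, forces in N, time in s.
With the tool pointing down it reaches from about 300 to 775 mm from the base axis. Payload 14.6 kg.
Tool frame: the origin (TCP) lies at the centre of the arm's flange, where the gripper is bolted on; the fingertips stand 199 mm ahead of it and the grasp point (between the pads) lies 180 mm ahead of it; z points along the fingers, x is the direction in which the jaws open and shut, and the axes are right-handed (so a half turn about z gives the same grasp; the last joint's range is limited). The gripper opens to 94 mm and grips with 3 to 60 N. Pads are 16 mm wide; open, the fingers measure 119 mm over their backs; the gripper's body (75 mm by 177 mm) begins 78 mm behind the grasp point.
Start: joints at [-1.286, 0.3, 1.521, -0, 1.321, -0.067], TCP at [189.516, -516.308, 404.646] pointing down, gripper open.
Joint ranges: [-3.03, 3.03], [-0.79, 2.21], [0.23, 2.52], [-1.04, 4.18], [0, 3.07], [-2.55, 2.55]. Speed limits (rad/s): [2.22, 2.22, 2.57, 3.14, 3.14, 3.14].

## Interface

Orientations are given as a unit quaternion [x, y, z, w].
In Python, from bench import arm gives the robot as it stands.
- The arm moves only by the tool arm_command, never from a script. Its argument "plan" is a list of rows, each an object with "travel": the shift along the tool's x, y, z in cm, a list of three; "yaw": the turn about the tool's z in degrees; "claw": the opening, from -1 (shut) to 1 (fully open). A call has 1 to 20 rows; each row shifts and turns the commanded pose from where the row before left it, along the tool's axes as they then stand; what a row does not reach is not made up. A row lasts 1/8 s, in which the tool goes at most 62.5 mm and 10.7 degrees, less where a joint would pass 70% of its speed; a pose out of reach is approached as far as the arm can. A call with a gripper value outside its range is refused whole. The fingers move at their own pace and stop on an object; "grip_force" is the grip in N (left out, the last holds). Time passes only in rows, so rows that do not move let the fingers close. It gives the time, the measured TCP pose, the force and the opening at its end, in the units of the state.
- arm.state(): the state, without advancing time (a new reading comes with each control period).
- arm.camera(name): name is "side" or "top" or "wrist"; returns a dict with "frame" (400x640x3 uint8, red, green, blue), "z_map" (400x640 float32, mm along the optical axis (not along the pixel's ray), 0 where there is no reading), "fx", "fy", "cx", "cy" (pixels), "k1" (the pictures are not rectified: a ray, as slopes to the right and down, at radius r is drawn at 1 + k1 r^2 times it, then the intrinsics apply), "R" (3x3) and "t" (3): a world point X has camera coordinates R X + t; the wrist camera has in their place "tool_from_camera" (4x4, takes a point from camera to tool coordinates, whose origin is the TCP and whose axes are the tool frame's). Camera axes: x right, y down, z forward; pixel columns grow to the right and rows downward; lengths in mm; the calibration is good to about 2 mm. A picture is of the moment at which its call begins: read the wrist's pose just before it.
- arm.hand_in(): hands the job in, once; it reports no verdict.
The state is a dict: "clock": time; "joints": joint angles; "dq": joint speeds; "joint_torque": joint torques, N m; "ee_pos": TCP position; "tcp_rot": TCP orientation; "wrist_force": force on the tool from outside, world axes, zero at the start; "moment": the same for the moment, N m; "grip_width": finger opening in mm.
Only numpy, scipy, OpenCV 4.12 (cv2) and the standard library are available. Lean on these libraries where they do the work, as an engineer would, in place of code of your own. Each camera call takes 0.05 s, during which the arm holds its last target. There are 200 camera calls.

## Working session

There is one attempt and no reset: what is moved stays moved. The work goes in short steps, Python scripts to look and compute and a tool call to move; the robot and the scene stay as the last step left them, time stands still between calls to the robot, and variables do not carry over. Pictures are saved under pics/ and viewed, about 8 in all and at most 12, crops included, and the job is handed in when it is done.

Besides the shell and the picture viewer there is one more tool, called after "Call:" as name(argument=value, ...), one argument or row to a line, values as JSON. arm_command: Moves the arm, as the interface text tells. Its arguments: {"type":"object","properties":{"plan":{"type":"array"},"grip_force":{"type":"number"}},"required":["plan"]}

```bash
ls; mkdir -p pics
cat > h.py <<'E'
import numpy as np, cv2
from bench import arm
from scipy.spatial.transform import Rotation as Rn
def cloud(c, s=None):
    h,w=c["z_map"].shape
    u,v=np.meshgrid(np.arange(w),np.arange(h))
    return unproj(c,u,v,c["z_map"],s)
def unproj(c,u,v,z,s=None):
    x=(u-c["cx"])/c["fx"]; y=(v-c["cy"])/c["fy"]
    a,b=x*1.,y*1.
    for _ in range(8):
        k=1+c["k1"]*(a*a+b*b); a,b=x/k,y/k
    P=np.stack([a*z,b*z,z*np.ones_like(a)],-1)
    if "R" in c: return (P-np.array(c["t"]))@np.array(c["R"])
    T=np.array(c["tool_from_camera"]); P=P@T[:3,:3].T+T[:3,3]
    return P@Rn.from_quat(s["tcp_rot"]).as_matrix().T+np.array(s["ee_pos"])
def save(n,f): cv2.imwrite(f"pics/{n}.png",f[...,::-1])
E
python3 - <<'E'
from h import *
s=arm.state(); print(s)
a=arm.camera("top"); b=arm.camera("side")
for n,c in(("top",a),("side",b)):
    save(n,c["frame"]); np.savez("pics/"+n,**c)
    print(n,c["fx"],c["k1"],np.array(c["R"]).round(2).tolist(),np.array(c["t"]).round(),(c["z_map"]>0).mean())
E
```

```text
pics
{'clock': 0.0, 'joints': array([-1.28557067e+00,  3.00507531e-01,  1.52158450e+00, -1.19342795e-05,
        1.32073239e+00, -6.65794474e-02]), 'dq': array([ 0.00038569,  0.00082931,  0.00076775, -0.00093397, -0.00117273,
       -0.00045563]), 'joint_torque': array([-7.82476745e-04, -5.31814992e+01, -3.52735662e+01,  7.07678357e-02,
        2.43098818e-02, -8.69456562e-05]), 'ee_pos': array([ 189.52495671, -516.28305518,  404.06476355]), 'tcp_rot': array([ 8.19937555e-01, -5.72452642e-01, -4.84025531e-04, -3.80869844e-04]), 'wrist_force': array([ 0.28737909, -1.21494847, -0.51875714]), 'moment': array([ 0.00140688, -0.0150726 , -0.02928882]), 'grip_width': 94.05683504136489}
top 463.70000951999674 0.00667418193599047 [[-0.02, -1.0, -0.01], [-1.0, 0.02, -0.07], [0.07, 0.01, -1.0]] [  70.  509. 1643.] 0.99623828125
side 415.12216224272385 -0.09874296059584911 [[-0.69, -0.72, -0.02], [-0.36, 0.37, -0.85], [0.62, -0.59, -0.52]] [ 385.  310. 1087.] 0.99594140625
```

View pics/top.png

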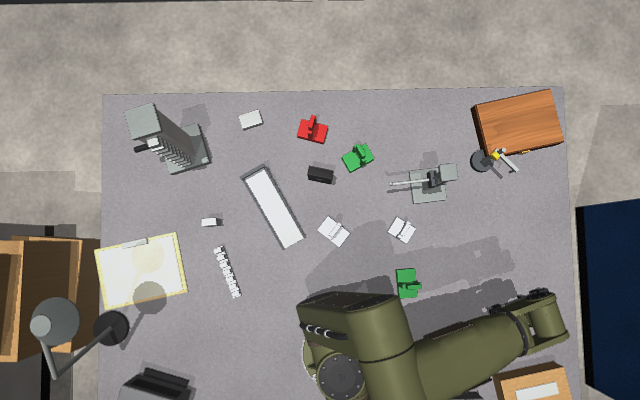

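View pics/side.png

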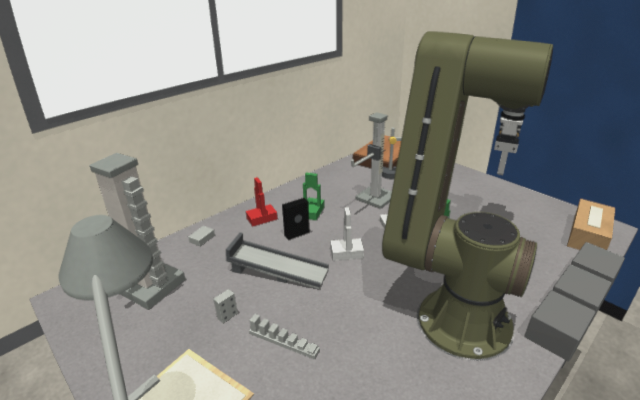

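The top view shows the white weights at (333,231) and (402,229), the ramp from (290,243) to its stop at (257,172), and the scale with its column near (430,180) and its prong running left to (390,184). In the side view the weight at (347,235) is the tall one.

Run:
```python
from h import *
c=dict(np.load("pics/top.npz"));P=cloud(c)
d=dict(np.load("pics/side.npz"));Q=cloud(d)
def reg(P,u0,u1,v0,v1): return P[v0:v1,u0:u1].reshape(-1,3)
for n,r in dict(tall=(314,352,210,250),short=(385,420,212,246),scale=(385,462,160,206),ramp=(238,308,160,252),block=(198,225,214,230),gauge=(210,245,243,300),sq=(304,338,160,187),grn=(340,378,140,175)).items():
    p=reg(P,*r); z=p[:,2]
    print(n,"bench z",np.median(z[z<12]) if (z<12).any() else None,"max",z.max())
    for lo,hi in((12,30),(30,50),(50,100),(100,150),(150,190),(190,230),(230,300),(300,400)):
        m=(z>lo)&(z<hi)
        if m.sum()>3:
            q=p[m][:,:2]; mr=cv2.minAreaRect(q.astype(np.float32))
            print("  ",lo,hi,m.sum(),"mean",q.mean(0).round(),"rect",np.round(mr[0]),np.round(mr[1]),round(mr[2]),"z",np.median(p[m][:,2]).round())
# ramp surface plane axis from top: interior pts
p=reg(P,238,308,160,252); m=(p[:,2]>10)&(p[:,2]<60)
A=np.c_[p[m][:,:2],np.ones(m.sum())]
# side-view tall plate
q=reg(Q,330,365,205,262); 
for lo,hi in((20,50),(50,100),(100,150),(150,190)):
    m=(q[:,2]>lo)&(q[:,2]<hi); print("side tall",lo,m.sum(),q[m].mean(0).round())
q=reg(Q,350,372,152,168);m=(q[:,2]>150)&(q[:,2]<260);print("prong side",m.sum(),np.c_[q[m]].round()[::6])
```

```text
tall bench z -1.5775391160006988 max 1675.1074288377695
   12 30 87 mean [425.   7.] rect [428.   9.] [99. 64.] 52 z 28.0
   30 50 345 mean [429.  10.] rect [428.   9.] [100.  64.] 51 z 34.0
   100 150 25 mean [425.  12.] rect [428.   9.] [14. 63.] 51 z 121.0
   150 190 58 mean [428.   9.] rect [428.   9.] [14. 43.] 50 z 162.0
short bench z -1.695254257986233 max 1675.1074288377695
   12 30 304 mean [ 430. -230.] rect [ 437. -222.] [106.  65.] 57 z 23.0
   30 50 21 mean [ 431. -228.] rect [ 429. -228.] [72. 60.] 30 z 33.0
   50 100 99 mean [ 429. -231.] rect [ 430. -233.] [16. 64.] 57 z 82.0
scale bench z -1.6705063656783539 max 1675.1074288377695
   12 30 631 mean [ 579. -324.] rect [ 588. -332.] [120. 120.] 7 z 17.0
   30 50 13 mean [ 579. -317.] rect [ 580. -317.] [33. 16.] 40 z 44.0
   50 100 30 mean [ 580. -317.] rect [ 578. -320.] [35. 16.] 51 z 73.0
   150 190 7 mean [ 580. -302.] rect [ 574. -306.] [53. 28.] 56 z 186.0
   190 230 206 mean [ 579. -259.] rect [ 579. -255.] [ 50. 182.] 8 z 208.0
   230 300 122 mean [ 583. -300.] rect [ 588. -250.] [172.  48.] 87 z 234.0
   300 4
[... 1374 characters left out ...]
 mean [683. -83.] rect [690. -81.] [63. 13.] 32 z 78.0
   100 150 58 mean [685. -82.] rect [691. -83.] [64. 15.] 29 z 121.0
   150 190 63 mean [691. -83.] rect [691. -84.] [44. 15.] 30 z 163.0
side tall 20 440 [420.  14.  33.]
side tall 50 88 [413.  19.  75.]
side tall 100 102 [413.  19. 126.]
side tall 150 59 [422.  12. 161.]
prong side 97 [[ 609. -297.  206.]
 [ 602. -295.  204.]
 [ 599. -297.  201.]
 [ 580. -280.  208.]
 [ 577. -249.  211.]
 [ 587. -295.  193.]
 [ 598. -297.  185.]
 [ 573. -239.  208.]
 [ 574. -218.  211.]
 [ 568. -165.  227.]
 [ 572. -221.  207.]
 [ 572. -200.  210.]
 [ 564. -165.  221.]
 [ 569. -207.  205.]
 [ 567. -184.  210.]
 [ 567. -179.  207.]
 [ 567. -174.  201.]]
```

```bash
cat > m.py <<'E'
from h import *
c=dict(np.load("pics/top.npz"));P=cloud(c)
d=dict(np.load("pics/side.npz"));Q=cloud(d)
def reg(P,u0,u1,v0,v1): return P[v0:v1,u0:u1].reshape(-1,3)
def rect(p): r=cv2.minAreaRect(p[:,:2].astype(np.float32)); return np.round(r[0],1),np.round(r[1],1),round(r[2],1)
p=reg(P,314,352,210,250); z=p[:,2]
print("tall foot",rect(p[(z>12)&(z<50)])); print("lug",rect(p[(z>150)&(z<190)]))
p=reg(P,238,308,160,252); z=p[:,2]; m=(z>8)&(z<100); print("ramp all",rect(p[m]))
a=np.radians(29.);e=np.array([np.cos(a),np.sin(a)]);n=np.array([-e[1],e[0]])
R=rect(p[m]); o=R[0]; q=p[m]; s=(q[:,:2]-o)@e; t=(q[:,:2]-o)@n
for lo in range(-160,160,20):
    k=(s>=lo)&(s<lo+20)&(abs(t)<32); 
    if k.sum(): print(lo+10,np.median(q[k][:,2]).round(1),k.sum(),end=" | ")
print()
for P_,r in((P,(385,462,160,206)),(Q,(345,378,145,172))):
    p=reg(P_,*r); p=p[(p[:,2]>198)&(p[:,2]<240)&(p[:,1]>-270)&(p[:,1]<-150)&(abs(p[:,0]-572)<25)]
    v=p[(p[:,2]<216)]; f=np.polyfit(v[:,1],v[:,0],1); print("prong x=f(y)",f, "ang",np.degrees(np.arctan2(-1,-f[0])),"ymax",p[:,1].max(),"z",np.percentile(v[:,2],[50,90]), len(v),"tip",p[p[:,2]>218].mean(0))
p=reg(P,385,462,160,206);z=p[:,2];print("foot",rect(p[(z>8)&(z<25)]),"cap",rect(p[z>320][p[z>320][:,2]<400]))
# gripper in tool frame
s=arm.state();T=Rn.from_quat(s["tcp_rot"]).as_matrix()
w=(reg(Q,470,560,90,185)-s["ee_pos"])@T
for lo in range(-20,200,15):
    k=(w[:,2]>lo)&(w[:,2]<lo+15)&(abs(w[:,0])<130)&(abs(w[:,1])<130)
    if k.sum(): print(lo,k.sum(),w[k].min(0).round(),w[k].max(0).round())
E
python3 m.py
python3 - <<'E'
from h import *
c=arm.camera("wrist"); f=c["frame"]; save("wrist0",f); print(np.array(c["tool_from_camera"]).round(2).tolist(),c["fx"])
E
```

```text
tall foot (array([428. ,   9.4]), array([99.9, 63.6]), 51.3)
lug (array([428.3,   9.3]), array([13.7, 42.7]), 50.1)
ramp all (array([529.6, 224.3]), array([245. , 322.1]), 89.0)
-150 12.5 75 | -130 14.6 96 | -110 16.1 103 | -90 18.8 99 | -70 22.2 102 | -50 24.5 100 | -30 26.2 101 | -10 29.4 102 | 10 31.0 105 | 30 34.1 101 | 50 36.3 102 | 70 38.9 104 | 90 41.1 100 | 110 43.5 105 | 130 82.1 120 | 150 10.2 1 | 
prong x=f(y) [-1.11494337e-01  5.52325921e+02] ang -83.63811971910154 ymax -162.72523004074503 z [206.94478304 213.00737887] 93 tip [ 572.25508124 -171.9013067   226.82521156]
prong x=f(y) [-9.58856758e-02  5.50600692e+02] ang -84.5229001031983 ymax -164.62753365070367 z [208.0644678  211.15994801] 57 tip [ 566.93252931 -167.60017639  225.82351555]
foot (array([ 595.2, -329.9]), array([249.2, 145.1]), 87.6) cap (array([ 587.3, -318.2]), array([49.9, 51.6]), 5.5)
-20 71 [-38. -31. -19.] [ 5. 33. -5.]
-5 136 [-42. -38.  -5.] [16. 38. 10.]
10 108 [-48. -32.  10.] [-20.  34.  25.]
25 65 [-47. -23.  25.] [-3. 21. 40.]
40 70 [-72. -29.  40.] [-15.  29.  55.]
55 219 [-95. -34.  55.] [68. 35. 70.]
70 126 [-92. -34.  70.] [76. 34. 85.]
85 109 [-88. -34.  85.] [ 54.  34. 100.]
100 19 [-81. -33. 100.] [-56.  17. 115.]
115 28 [-65.  -9. 115.] [-54.  11. 129.]
130 27 [-66.  -8. 130.] [-55.  10. 144.]
145 26 [-64. -10. 145.] [-53.   9. 160.]
160 28 [-64. -10. 161.] [-54.  10. 174.]
175 25 [-64. -10. 176.] [-50.   9. 189.]
190 7 [-56.  -9. 192.] [-49.   8. 197.]
[[1.0, -0.0, 0.0, 0.48], [0.0, 0.96, 0.27, -79.14], [-0.0, -0.27, 0.96, 20.58], [0.0, 0.0, 0.0, 1.0]] 343.62343158686326
```

View pics/wrist0.png

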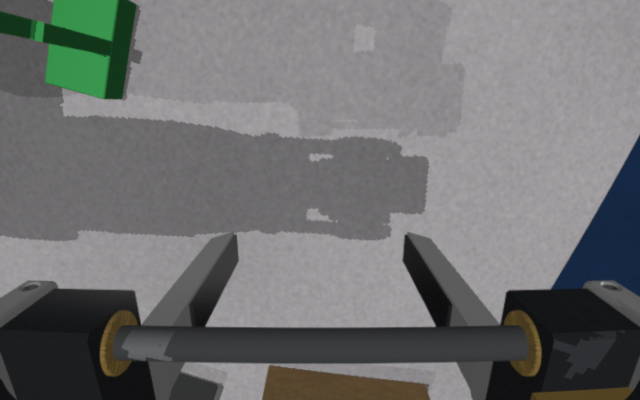

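The wrist view shows green at (90,45) and both fingers at (235,240) and (405,240). From the depth, the gripper body is ±34 across tool y and the fingers about ±9.5. That makes pushing on the foot with the tool's flat side feasible. I'll move above the weight next.

```bash
cat >> h.py <<'E'
def ang(s): 
    x=Rn.from_quat(s["tcp_rot"]).as_matrix()[:,0]; return np.degrees(np.arctan2(x[1],x[0]))
def go(target,yaw=None,s=None):
    s=s or arm.state(); d=np.array(target)-s["ee_pos"]; T=Rn.from_quat(s["tcp_rot"]).as_matrix()
    w=d@T/10; print("tcp",s["ee_pos"].round(1),"ang",ang(s).round(2),"travel cm",w.round(2),"rows>=",np.linalg.norm(d)/62.5,
      "yaw",None if yaw is None else np.round((ang(s)-yaw+180)%360-180,2),"F",s["wrist_force"].round(2),"w",round(s["grip_width"],1),"t",round(s["clock"],2))
E
python3 -c "
from h import *
go((428,9.4,420),50.8)"
```

```text
tcp [ 189.5 -516.3  404.3] ang -69.84 travel cm [-41.13 -40.5   -1.54] rows>= 9.239565218632821 yaw -120.64 F [ 0.61 -0.25  0.59] w 94.3 t 0.15
```

Call:
arm_command(
  plan=[
    {"travel": [-4.11,-4.05,-0.15],"yaw": 0,"claw": 1},
    {"travel": [-4.11,-4.05,-0.15],"yaw": 0,"claw": 1},
    {"travel": [-4.11,-4.05,-0.15],"yaw": 0,"claw": 1},
    {"travel": [-4.11,-4.05,-0.15],"yaw": 0,"claw": 1},
    {"travel": [-4.11,-4.05,-0.15],"yaw": 0,"claw": 1},
    {"travel": [-4.11,-4.05,-0.15],"yaw": 0,"claw": 1},
    {"travel": [-4.11,-4.05,-0.15],"yaw": 0,"claw": 1},
    {"travel": [-4.11,-4.05,-0.15],"yaw": 0,"claw": 1},
    {"travel": [-4.11,-4.05,-0.15],"yaw": 0,"claw": 1},
    {"travel": [-4.11,-4.05,-0.15],"yaw": 0,"claw": 1},
  ],
)

```text
clock: 1.4
ee_pos: [428.4, 11.0, 419.8]
tcp_rot: [0.82, -0.572, 0.0, -0.0]
wrist_force: [0.3, -1.2, -1.1]
grip_width: 94.1
```

Call:
arm_command(
  plan=[
    {"travel": [0,0,0],"yaw": -10.05,"claw": 1},
    {"travel": [0,0,0],"yaw": -10.05,"claw": 1},
    {"travel": [0,0,0],"yaw": -10.05,"claw": 1},
    {"travel": [0,0,0],"yaw": -10.05,"claw": 1},
    {"travel": [0,0,0],"yaw": -10.05,"claw": 1},
    {"travel": [0,0,0],"yaw": -10.05,"claw": 1},
    {"travel": [0,0,0],"yaw": -10.05,"claw": 1},
    {"travel": [0,0,0],"yaw": -10.05,"claw": 1},
    {"travel": [0,0,0],"yaw": -10.05,"claw": 1},
    {"travel": [0,0,0],"yaw": -10.05,"claw": 1},
    {"travel": [0,0,0],"yaw": -10.05,"claw": 1},
    {"travel": [0,0,0],"yaw": -10.05,"claw": 1},
    {"travel": [0,0,0],"yaw": 0,"claw": 1},
  ],
)

```text
clock: 3.02
ee_pos: [428.1, 9.1, 419.6]
tcp_rot: [0.904, 0.428, -0.0, -0.0]
wrist_force: [-0.0, 0.5, 0.6]
grip_width: 93.9
```

```bash
cat > lug.py <<'E'
from h import *
s=arm.state(); c=arm.camera("wrist"); P=cloud(c,s).reshape(-1,3); z=P[:,2]
go((428,9.4,420),50.8,s)
near=np.hypot(P[:,0]-428,P[:,1]-9)<75
for lo,hi in((-8,8),(28,40),(155,175)):
    p=P[(z>lo)&(z<hi)&near]; 
    if len(p)>20: print(lo,len(p),"rect",cv2.minAreaRect(p[:,:2].astype(np.float32)),"z",np.median(p[:,2]))
save("w1",c["frame"])
E
python3 lug.py
python3 - <<'E'
from h import *
c=arm.camera("top"); np.savez("pics/top2",**c); P=cloud(c); p=P[140:265,230:320].reshape(-1,3)
z=p[:,2]; a=np.radians(29.)
k=(z>8)&(z<110)&(np.hypot(p[:,0]-516,p[:,1]-221)<170); r=cv2.minAreaRect(p[k][:,:2].astype(np.float32)); print("ramp",r)
for da in(28.5,29,29.5):
    a=np.radians(da);e=np.array([np.cos(a),np.sin(a)]);n=np.array([-e[1],e[0]]); o=np.array([516,221.])
    st=(p[:,:2]-o)@e; tt=(p[:,:2]-o)@n; m=(abs(tt)<30)&(st>-120)&(st<110); f=np.polyfit(st[m],z[m],1); res=np.std(z[m]-np.polyval(f,st[m]))
    mm=k&(z>5); rail=mm&(abs(st)<110); g=[tt[rail&(z-np.polyval(f,st)>5)&(tt*sg>0)].mean() for sg in(1,-1)]
    print(da,f,res,"s ext",st[mm].min(),st[mm].max(),"t ext",tt[rail].min(),tt[rail].max(),"rails",g)
    # rail line slope
    for sg in(1,-1):
        q=rail&(z-np.polyval(f,st)>5)&(tt*sg>20); print("  rail slope deg",np.degrees(np.polyfit(st[q],tt[q],1)[0]))
E
```

```text
tcp [428.1   9.1 419.6] ang 50.7 travel cm [ 0.02 -0.02 -0.04] rows>= 0.008781922393716012 yaw -0.1 F [-0.04  0.54  0.58] w 93.9 t 3.02
-8 6393 rect ((427.5063171386719, 9.836250305175781), (149.36392211914062, 147.73382568359375), 48.06970977783203) z -0.5737679907065285
28 4299 rect ((427.294921875, 6.441776275634766), (100.26338195800781, 64.43897247314453), 50.993141174316406) z 34.315826671721254
155 1168 rect ((427.0135498046875, 6.549083709716797), (13.983338356018066, 44.163272857666016), 50.85049057006836) z 164.15367278492135
ramp ((512.34033203125, 237.41259765625), (306.2240295410156, 304.0763854980469), 70.40792846679688)
28.5 [ 0.12298313 28.3213497 ] 3.8911496326654667 s ext -149.2833226106017 147.99469703300744 t ext -168.22647618936165 167.7890988686716 rails [np.float64(35.13230629142231), np.float64(-40.92789133485757)]
  rail slope deg -0.26975886649096803
  rail slope deg -3.3365398348151643
29 [ 0.12335986 28.33305463] 3.9062720073398505 s ext -149.09253085732425 148.33953840255447 t ext -168.41360355184037 167.5737122628111 rails [np.float64(34.90923436597666), np.float64(-41.091126793516935)]
  rail slope deg -0.7949732506679815
  rail slope deg -3.562713141310747
29.5 [ 0.12352573 28.35666494] 3.9125570042845452 s ext -148.89038513058685 148.67308314193227 t ext -168.58790556636882 167.34556426997378 rails [np.float64(34.91749772736462), np.float64(-41.06308023650624)]
  rail slope deg -1.2749716746086184
  rail slope deg -3.6560138397140522
```

Call:
arm_command(
  plan=[
    {"travel": [-0.06,0.03,2.6],"yaw": -0.1,"claw": 1},
    {"travel": [0,0,2.6],"yaw": 0,"claw": 1},
    {"travel": [0,0,2.4],"yaw": 0,"claw": 1},
    {"travel": [0,0,1.6],"yaw": 0,"claw": 1},
    {"travel": [0,0,0.4],"yaw": 0,"claw": 1},
    {"travel": [0,0,0],"yaw": 0,"claw": 0},
    {"travel": [0,0,0],"yaw": 0,"claw": -1},
    {"travel": [0,0,0],"yaw": 0,"claw": -1},
    {"travel": [0,0,0],"yaw": 0,"claw": -1},
    {"travel": [0,0,0],"yaw": 0,"claw": -1},
    {"travel": [0,0,0],"yaw": 0,"claw": -1},
  ],
  grip_force=35,
)

```text
clock: 4.5
ee_pos: [427.9, 8.4, 323.7]
tcp_rot: [0.903, 0.429, -0.0, -0.0]
wrist_force: [1.2, -0.5, -0.1]
grip_width: 37.6
```

Call:
arm_command(
  plan=[
    {"travel": [0,0,0],"yaw": 0,"claw": -1},
    {"travel": [0,0,-0.5],"yaw": 0,"claw": -1},
    {"travel": [0,0,-2],"yaw": 0,"claw": -1},
    {"travel": [0,0,-4],"yaw": 0,"claw": -1},
    {"travel": [0,0,-5],"yaw": 0,"claw": -1},
    {"travel": [0,0,-4],"yaw": 0,"claw": -1},
    {"travel": [0,0,0],"yaw": 0,"claw": -1},
    {"travel": [0,0,0],"yaw": 0,"claw": -1},
  ],
)

```text
clock: 5.5
ee_pos: [427.8, 8.4, 476.7]
tcp_rot: [0.903, 0.429, -0.001, -0.001]
wrist_force: [-0.2, 0.3, -6.6]
grip_width: 14.0
```

```bash
cat > held.py <<'E'
from h import *
# weight hanging in the gripper (or near TCP): lug rect from wrist depth + state
s=arm.state(); go(s["ee_pos"],None,s); c=arm.camera("wrist"); P=cloud(c,s).reshape(-1,3)
w=(P-s["ee_pos"])@Rn.from_quat(s["tcp_rot"]).as_matrix()
k=(abs(w[:,0])<53)&(abs(w[:,1])<40)&(w[:,2]>270)&(w[:,2]<310)
for lo,hi in((150,175),(270,300)):
    k=(abs(w[:,0])<60)&(abs(w[:,1])<45)&(w[:,2]>lo)&(w[:,2]<hi)
    if k.sum()>10: print(lo,k.sum(),cv2.minAreaRect(w[k][:,:2].astype(np.float32)),np.median(w[k][:,2]))
print(s["moment"])
f=[]
for _ in range(6): f.append(arm.state()["wrist_force"]); arm.camera("wrist")
print(np.mean(f,0))
E
python3 held.py
```

```text
tcp [427.8   8.4 476.7] ang 50.86 travel cm [0. 0. 0.] rows>= 0.0 yaw None F [-0.23  0.33 -6.62] w 14.0 t 5.5
150 3909 ((2.9531030654907227, -0.29288482666015625), (44.513370513916016, 35.69365310668945), 67.3969955444336) 169.0046208260785
270 5873 ((-0.4921722412109375, 1.1147403717041016), (99.43549346923828, 63.762630462646484), 0.016774844378232956) 299.1223420051388
[ 5.33389361e-02 -1.06314962e-01 -1.68599269e-05]
[ 0.50783837 -0.3534266  -5.27219206]
```

Run:
```python
from h import *
s=arm.state(); c=arm.camera("wrist"); P=cloud(c,s).reshape(-1,3)
w=(P-s["ee_pos"])@Rn.from_quat(s["tcp_rot"]).as_matrix()
k=(abs(w[:,0])<60)&(abs(w[:,1])<45)
h,b=np.histogram(w[k][:,2],np.arange(140,360,4)); print([(int(x),int(n)) for n,x in zip(h,b) if n>60])
k&=(w[:,2]>285)&(w[:,2]<318); print(cv2.minAreaRect(w[k][:,:2].astype(np.float32)),np.median(w[k][:,2]))
q=w[k&(abs(w[:,0])>10)]; A=np.c_[q[:,:2],np.ones(len(q))]; print(np.linalg.lstsq(A,q[:,2],rcond=None)[0])
```

```text
[(140, 328), (144, 349), (148, 297), (152, 274), (156, 292), (160, 220), (164, 260), (168, 2540), (172, 257), (176, 223), (180, 218), (184, 197), (188, 185), (192, 135), (196, 96), (208, 164), (212, 323), (296, 5682), (300, 1109), (304, 104), (308, 111), (312, 96), (320, 93), (324, 107)]
((-0.4876136779785156, 1.2971878051757812), (100.317626953125, 63.996673583984375), 0.026554061099886894) 299.3062686582566
[ 1.06339719e-03 -3.90799340e-02  2.99638612e+02]
```

```bash
python3 -c "
from h import *
go((560.5,-90.6,472.5),95.8)"
```

```text
tcp [428.    8.4 478.3] ang 50.86 travel cm [ 0.68 16.53  0.57] rows>= 2.6481924049728196 yaw -44.94 F [-0.11  0.11 -5.38] w 14.1 t 5.9
```

Call:
arm_command(
  plan=[
    {"travel": [0.1,2,0],"yaw": 0,"claw": -1},
    {"travel": [0.1,3.2,0.1],"yaw": 0,"claw": -1},
    {"travel": [0.1,3.2,0.1],"yaw": 0,"claw": -1},
    {"travel": [0.1,3.2,0.1],"yaw": 0,"claw": -1},
    {"travel": [0.1,3,0.1],"yaw": 0,"claw": -1},
    {"travel": [0.18,1.93,0.1],"yaw": 0,"claw": -1},
    {"travel": [0,0,0],"yaw": -5,"claw": -1},
    {"travel": [0,0,0],"yaw": -8,"claw": -1},
    {"travel": [0,0,0],"yaw": -9,"claw": -1},
    {"travel": [0,0,0],"yaw": -9,"claw": -1},
    {"travel": [0,0,0],"yaw": -8,"claw": -1},
    {"travel": [0,0,0],"yaw": -5.9,"claw": -1},
    {"travel": [0,0,0],"yaw": 0,"claw": -1},
    {"travel": [0,0,0],"yaw": 0,"claw": -1},
  ],
)

```text
clock: 7.65
ee_pos: [560.5, -90.7, 473.5]
tcp_rot: [0.672, 0.741, -0.0, -0.0]
wrist_force: [-0.0, 1.2, -5.3]
grip_width: 13.6
```

```bash
cat > prong.py <<'E'
from h import *
s=arm.state(); go((560.5,-90.6,472.5),95.8,s); W=arm.camera("wrist"); T=arm.camera("top"); S=arm.camera("side")
np.savez("pics/w2",**W)
for n,c in(("w",W),("t",T),("s",S)):
    P=cloud(c,s).reshape(-1,3); u=np.array([.0958,-.995]); l=np.array([.995,.0958])
    d=P[:,:2]-np.array([572,-210]); a=d@u; b=d@l; z=P[:,2]
    k=(abs(b)<22)&(a>-38)&(a<70)&(z>195)&(z<225)
    if k.sum()<8: print(n,k.sum()); continue
    f=np.polyfit(a[k],b[k],1); zz=np.percentile(z[k],90)
    tip=(abs(b)<22)&(a>-60)&(a<-28)&(z>214)&(z<245)
    print(n,k.sum(),"lat at seat",f[1].round(1),"slope deg",np.degrees(f[0]).round(2),"b range",b[k].min().round(1),b[k].max().round(1),"ztop",zz.round(1),
      "tip a",(a[tip].min().round(1),a[tip].max().round(1),b[tip].mean().round(1),z[tip].max().round(1)) if tip.sum() else None)
save("w2",W["frame"])
E
python3 prong.py
```

```text
tcp [560.5 -90.7 473.5] ang 95.62 travel cm [0.01 0.   0.1 ] rows>= 0.015967459170066492 yaw -0.18 F [-0.02  1.24 -5.26] w 13.6 t 7.65
w 1727 lat at seat 0.9 slope deg 1.28 b range -3.2 7.8 ztop 210.0 tip a (np.float64(-44.5), np.float64(-31.5), np.float64(0.2), np.float64(233.0))
t 62 lat at seat 3.5 slope deg 0.86 b range -0.6 9.2 ztop 209.9 tip a None
s 55 lat at seat -1.9 slope deg 0.21 b range -7.2 3.1 ztop 210.7 tip a (np.float64(-46.3), np.float64(-35.5), np.float64(-0.4), np.float64(231.8))
```

View pics/w2.png

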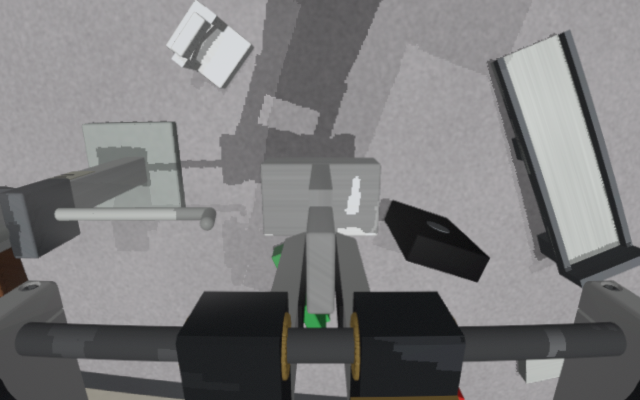

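The wrist view shows the prong from (60,214) to its tip at (207,215). The held weight's foot is at (320,195) with the window lined up on the prong, the granite square is at (435,240) and the ramp is on the right. I'll go in along the prong now.

Call:
arm_command(
  plan=[
    {"travel": [0,-0.1,0],"yaw": -0.8,"claw": -1},
    {"travel": [-0.8,0,0],"yaw": 0,"claw": -1},
    {"travel": [-1.6,0,0],"yaw": 0,"claw": -1},
    {"travel": [-2,0,0],"yaw": 0,"claw": -1},
    {"travel": [-2,0,0],"yaw": 0,"claw": -1},
    {"travel": [-2,0,0],"yaw": 0,"claw": -1},
    {"travel": [-1.6,0,0],"yaw": 0,"claw": -1},
    {"travel": [-1.2,0,0],"yaw": 0,"claw": -1},
    {"travel": [-0.6,0,0],"yaw": 0,"claw": -1},
    {"travel": [0,0,0],"yaw": 0,"claw": -1},
    {"travel": [0,0,0],"yaw": 0,"claw": -1},
  ],
)

```text
clock: 9.18
ee_pos: [572.9, -207.5, 473.7]
tcp_rot: [0.665, 0.747, 0.0, -0.0]
wrist_force: [1.0, -0.6, -6.1]
grip_width: 13.5
```

Run:
```python
from h import *
s=arm.state(); go((572.7,-208,472.5),96.4,s); S=arm.camera("side"); W=arm.camera("wrist")
save("s3",cv2.resize(S["frame"][90:240,300:460],(800,750))[:600])
P=cloud(W,s).reshape(-1,3);u=np.array([.1115,-.9938]); l=np.array([.9938,.1115]); d=P[:,:2]-np.array([573,-211]); a=d@u;b=d@l;z=P[:,2]
k=(abs(b)<15)&(a>-46)&(a<70)&(z>200)&(z<214); print(k.sum(), a[k].min(),a[k].max(),b[k].mean())
```

```text
tcp [ 572.9 -207.5  473.7] ang 96.59 travel cm [-0.04 -0.03  0.12] rows>= 0.021143151529464402 yaw 0.19 F [ 1.02 -0.58 -6.09] w 13.5 t 9.18
1514 -38.76310887410772 69.77971447780045 -0.011254921667507547
```

View pics/s3.png

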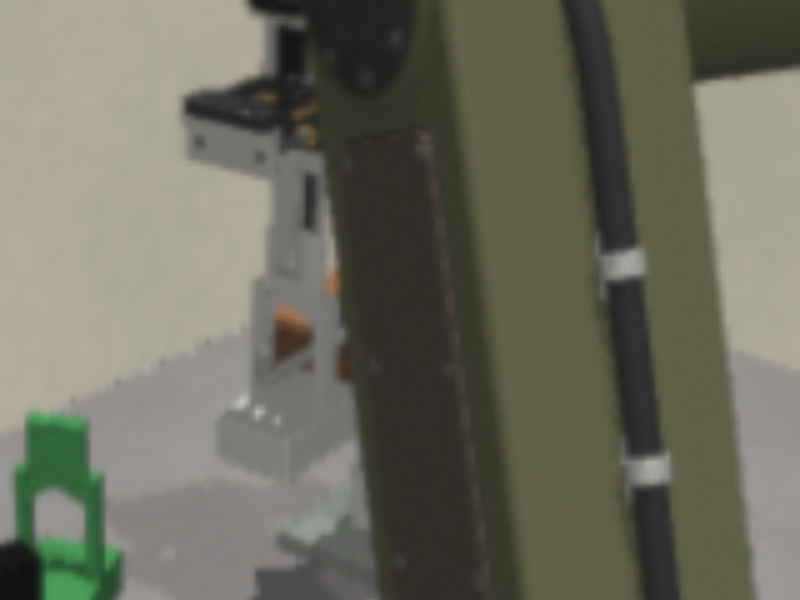

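The crop shows the weight at the scale with no contact. The arm hides the column, but the window at (295,335) is over the prong, and the depth and force readings agree. I'll lower it to just above contact.

Call:
arm_command(
  plan=[
    {"travel": [0,0,0.8],"yaw": 0,"claw": -1},
    {"travel": [0,0,1],"yaw": 0,"claw": -1},
    {"travel": [0,0,1],"yaw": 0,"claw": -1},
    {"travel": [0,0,0.6],"yaw": 0,"claw": -1},
    {"travel": [0,0,0.3],"yaw": 0,"claw": -1},
    {"travel": [0,0,0],"yaw": 0,"claw": -1},
    {"travel": [0,0,0],"yaw": 0,"claw": -1},
  ],
)

```text
clock: 10.15
ee_pos: [572.9, -208.0, 437.0]
tcp_rot: [0.666, 0.746, 0.0, 0.0]
wrist_force: [0.8, -0.1, -5.5]
grip_width: 13.7
```

Call:
arm_command(
  plan=[
    {"travel": [0,0,0.4],"yaw": 0,"claw": -1},
    {"travel": [0,0,0.4],"yaw": 0,"claw": -1},
    {"travel": [0,0,0.4],"yaw": 0,"claw": -1},
    {"travel": [0,0,0.4],"yaw": 0,"claw": -1},
    {"travel": [0,0,0],"yaw": 0,"claw": -1},
    {"travel": [0,0,0],"yaw": 0,"claw": -1},
    {"travel": [0,0,0],"yaw": 0,"claw": -1},
  ],
)

```text
clock: 11.02
ee_pos: [572.9, -208.0, 420.8]
tcp_rot: [0.666, 0.746, 0.0, 0.0]
wrist_force: [1.8, -1.0, -3.3]
grip_width: 13.6
```

```bash
cat > fz.py <<'E'
from h import *
f=[]
for i in range(4): s=arm.state(); f.append(s["wrist_force"]); W=arm.camera("wrist")
print(np.mean(f,0).round(2)); go(s["ee_pos"],None,s)
P=cloud(W,s).reshape(-1,3);u=np.array([.1115,-.9938]); l=np.array([.9938,.1115]); d=P[:,:2]-np.array([573,-211]); a=d@u;b=d@l;z=P[:,2]
k=(abs(b)<4)&(a>-30)&(a<60)&(abs(a)>12)&(z>150)&(z<240)&(W["frame"].reshape(-1,3).min(1)>0); h,bb=np.histogram(z[k],np.arange(150,240,2)); print([(int(x),int(n)) for n,x in zip(h,bb) if n>25])
E
python3 fz.py
```

```text
[ 1.38 -0.81 -3.26]
tcp [ 572.9 -208.   420.8] ang 96.56 travel cm [0. 0. 0.] rows>= 0.0 yaw None F [ 0.54 -0.3  -2.53] w 13.5 t 11.18
[(192, 146), (194, 266), (196, 762), (198, 143)]
```

Call:
arm_command(
  plan=[
    {"travel": [0,0,0.4],"yaw": 0,"claw": -1},
    {"travel": [0,0,0.4],"yaw": 0,"claw": -1},
    {"travel": [0,0,0.4],"yaw": 0,"claw": -1},
    {"travel": [0,0,0.2],"yaw": 0,"claw": -1},
    {"travel": [0,0,0],"yaw": 0,"claw": -1},
    {"travel": [0,0,0],"yaw": 0,"claw": -1},
  ],
)

```text
clock: 11.98
ee_pos: [572.9, -208.0, 406.9]
tcp_rot: [0.666, 0.746, 0.0, 0.0]
wrist_force: [0.9, -1.8, -1.1]
grip_width: 13.8
```

```bash
python3 fz.py
```

```text
[ 1.77 -1.42 -0.86]
tcp [ 572.9 -208.   406.8] ang 96.56 travel cm [0. 0. 0.] rows>= 0.0 yaw None F [ 1.49 -2.02 -0.86] w 13.5 t 12.12
[(178, 135), (180, 258), (182, 734), (184, 190)]
```

Call:
arm_command(
  plan=[
    {"travel": [0,0,0.2],"yaw": 0,"claw": -1},
    {"travel": [0,0,0],"yaw": 0,"claw": -1},
    {"travel": [0,0,0],"yaw": 0,"claw": -0.66},
    {"travel": [0,0,0],"yaw": 0,"claw": -0.62},
    {"travel": [0,0,0],"yaw": 0,"claw": -0.5},
    {"travel": [0,0,0],"yaw": 0,"claw": 0},
    {"travel": [0,0,0],"yaw": 0,"claw": 0.6},
    {"travel": [0,0,0],"yaw": 0,"claw": 0.7},
    {"travel": [0,0,0],"yaw": 0,"claw": 0.7},
    {"travel": [0,0,0],"yaw": 0,"claw": 0.7},
    {"travel": [0,0,0],"yaw": 0,"claw": 0.7},
    {"travel": [0,0,0],"yaw": 0,"claw": 0.7},
    {"travel": [0,0,0],"yaw": 0,"claw": 0.7},
    {"travel": [0,0,0],"yaw": 0,"claw": 0.7},
    {"travel": [0,0,0],"yaw": 0,"claw": 0.7},
    {"travel": [0,0,0],"yaw": 0,"claw": 0.7},
    {"travel": [0,0,0],"yaw": 0,"claw": 0.7},
    {"travel": [0,0,0],"yaw": 0,"claw": 0.7},
    {"travel": [0,0,0],"yaw": 0,"claw": 0.7},
    {"travel": [0,0,0],"yaw": 0,"claw": 0.7},
  ],
)

```text
clock: 14.68
ee_pos: [572.9, -208.0, 404.6]
tcp_rot: [0.666, 0.746, -0.0, -0.0]
wrist_force: [0.3, 1.2, 0.7]
grip_width: 79.9
```

```bash
cat > hang.py <<'E'
from h import *
s=arm.state(); W=arm.camera("wrist"); T=arm.camera("top"); save("w4",W["frame"])
go((573,-208,404.8),96.5,s)
w=(cloud(W,s).reshape(-1,3)-s["ee_pos"])@Rn.from_quat(s["tcp_rot"]).as_matrix()
for lo,hi in((164,174),(285,310)):
    k=(abs(w[:,0])<(25 if lo<200 else 60))&(abs(w[:,1])<45)&(w[:,2]>lo)&(w[:,2]<hi)
    if k.sum()>10: 
        q=w[k]; A=np.c_[q[:,:2],np.ones(len(q))]
        print(lo,k.sum(),cv2.minAreaRect(q[:,:2].astype(np.float32)),np.median(q[:,2]),"plane",np.linalg.lstsq(A,q[:,2],rcond=None)[0].round(3))
E
python3 hang.py
```

```text
tcp [ 572.9 -208.   404.6] ang 96.56 travel cm [-0.    0.01 -0.02] rows>= 0.003138312500477301 yaw 0.06 F [0.26 1.22 0.74] w 79.9 t 14.68
164 2459 ((-0.6961688995361328, -0.8184890747070312), (14.07260513305664, 44.64803695678711), 0.250671923160553) 169.57366604342718 plane [-8.00000e-03 -4.50000e-02  1.69543e+02]
285 5707 ((-0.4960823059082031, -2.335664749145508), (100.40423583984375, 52.98610305786133), 0.8194122314453125) 299.70377376015256 plane [-2.00000e-03 -5.00000e-02  2.99566e+02]
```

View pics/w4.png

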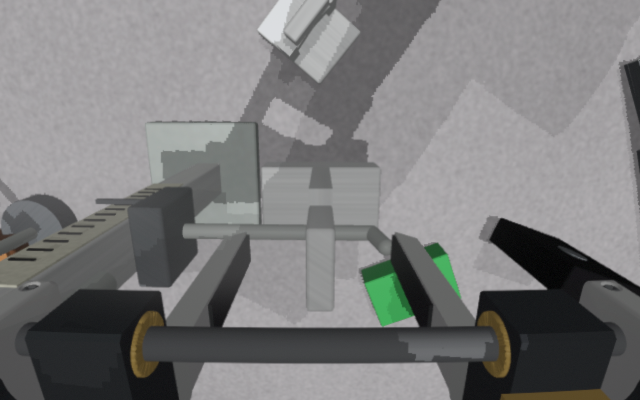

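The weight hangs freely: lug at (320,260), prong through the window, sag about 28 mm. The right finger is within about 2 mm of the prong's upturned tip at (380,240), so I'll raise the gripper clear before the still period.

Call:
arm_command(
  plan=[
    {"travel": [0,0,-1],"yaw": 0,"claw": 0.7},
    {"travel": [0,0,-2],"yaw": 0,"claw": 0.7},
    {"travel": [0,0,-2],"yaw": 0,"claw": 0.7},
    {"travel": [0,0,-1],"yaw": 0,"claw": 0.7},
    {"travel": [0,0,0],"yaw": 0,"claw": -0.15},
    {"travel": [0,0,0],"yaw": 0,"claw": -0.15},
    {"travel": [0,0,0],"yaw": 0,"claw": -0.15},
    {"travel": [0,0,0],"yaw": 0,"claw": -0.15},
    {"travel": [0,0,0],"yaw": 0,"claw": -0.15},
    {"travel": [0,0,0],"yaw": 0,"claw": -0.15},
    {"travel": [0,0,0],"yaw": 0,"claw": -0.15},
    {"travel": [0,0,0],"yaw": 0,"claw": -0.15},
    {"travel": [0,0,0],"yaw": 0,"claw": -0.15},
    {"travel": [0,0,0],"yaw": 0,"claw": -0.15},
    {"travel": [0,0,0],"yaw": 0,"claw": -0.15},
    {"travel": [0,0,0],"yaw": 0,"claw": -0.15},
    {"travel": [0,0,0],"yaw": 0,"claw": -0.15},
    {"travel": [0,0,0],"yaw": 0,"claw": -0.15},
    {"travel": [0,0,0],"yaw": 0,"claw": -0.15},
    {"travel": [0,0,0],"yaw": 0,"claw": -0.15},
  ],
)

```text
clock: 17.27
ee_pos: [572.9, -208.0, 464.6]
tcp_rot: [0.666, 0.746, -0.0, -0.0]
wrist_force: [0.2, -0.3, -0.0]
grip_width: 40.0
```

```bash
cat > hang2.py <<'E'
from h import *
for i in range(3):
    s=arm.state(); W=arm.camera("wrist"); P=cloud(W,s).reshape(-1,3); o=s["ee_pos"]*[1,1,0]+[0,0,404.6]
    w=(P-o)@Rn.from_quat(s["tcp_rot"]).as_matrix()
    k=(abs(w[:,0])<20)&(abs(w[:,1])<45)&(w[:,2]>155)&(w[:,2]<180); q=w[k]
    h=np.median(q[:,2]); q=q[abs(q[:,2]-h)<5]
    print(round(s["clock"],2),len(q),cv2.minAreaRect(q[:,:2].astype(np.float32)),h)
    for _ in range(4): arm.camera("wrist")
go(s["ee_pos"],96.5,s)
E
python3 hang2.py
```

```text
17.27 1380 ((-0.5701761245727539, -1.178121566772461), (13.665092468261719, 43.8992919921875), 0.40281906723976135) 169.60515255327743
17.52 1378 ((-0.5783119201660156, -0.9463462829589844), (13.671119689941406, 44.47943115234375), 0.45057791471481323) 169.58145078285725
17.77 1378 ((-0.5903143882751465, -1.1647377014160156), (13.641775131225586, 44.14854049682617), 0.4183906018733978) 169.5861231103244
tcp [ 572.9 -208.   464.7] ang 96.56 travel cm [0. 0. 0.] rows>= 0.0 yaw 0.06 F [-0.05 -0.37  0.59] w 39.7 t 17.77
```

Call:
arm_command(
  plan=[
    {"travel": [0,0,0],"yaw": 0,"claw": -0.3},
    {"travel": [0,0,0],"yaw": 0,"claw": -0.3},
    {"travel": [0,0,0],"yaw": 0,"claw": -0.3},
    {"travel": [0,0,0],"yaw": 0,"claw": -0.3},
    {"travel": [0,0,0],"yaw": 0,"claw": -0.3},
    {"travel": [0,0,1.5],"yaw": 0,"claw": -0.3},
    {"travel": [0,0,2],"yaw": 0,"claw": -0.3},
    {"travel": [0,0,1.6],"yaw": 0,"claw": -0.3},
    {"travel": [0,0,1],"yaw": 0,"claw": -0.3},
    {"travel": [0,0,0.5],"yaw": 0,"claw": -0.3},
    {"travel": [0,0,0],"yaw": 0,"claw": -0.3},
    {"travel": [0,0,0],"yaw": 0,"claw": -1},
    {"travel": [0,0,0],"yaw": 0,"claw": -1},
    {"travel": [0,0,0],"yaw": 0,"claw": -1},
    {"travel": [0,0,0],"yaw": 0,"claw": -1},
  ],
)

```text
clock: 19.9
ee_pos: [573.0, -207.9, 398.8]
tcp_rot: [0.665, 0.746, 0.0, 0.0]
wrist_force: [1.8, 0.2, -0.6]
grip_width: 13.7
```

```bash
python3 fz.py
```

```text
[ 1.87  0.13 -0.16]
tcp [ 573.  -207.9  398.7] ang 96.56 travel cm [0. 0. 0.] rows>= 0.0 yaw None F [1.3  0.14 0.17] w 13.6 t 20.05
[(176, 164), (178, 334), (180, 719), (182, 57)]
```

Call:
arm_command(
  plan=[
    {"travel": [0,0,-0.5],"yaw": 0,"claw": -1},
    {"travel": [0,0,-0.7],"yaw": 0,"claw": -1},
    {"travel": [0,0,-0.8],"yaw": 0,"claw": -1},
    {"travel": [0,0,-0.8],"yaw": 0,"claw": -1},
    {"travel": [0,0,-0.8],"yaw": 0,"claw": -1},
    {"travel": [0,0,-0.8],"yaw": 0,"claw": -1},
    {"travel": [0,0,-0.8],"yaw": 0,"claw": -1},
    {"travel": [0,0,-0.8],"yaw": 0,"claw": -1},
    {"travel": [0,0,-0.6],"yaw": 0,"claw": -1},
    {"travel": [0,0,-0.2],"yaw": 0,"claw": -1},
    {"travel": [0,0,0],"yaw": 0,"claw": -1},
    {"travel": [0,0,0],"yaw": 0,"claw": -1},
  ],
)

```text
clock: 21.6
ee_pos: [572.9, -208.0, 466.3]
tcp_rot: [0.666, 0.746, -0.0, -0.0]
wrist_force: [-0.4, -0.6, -5.8]
grip_width: 14.0
```

```bash
python3 fz.py
```

```text
[ 0.05 -0.1  -5.54]
tcp [ 572.9 -208.   466.4] ang 96.55 travel cm [0. 0. 0.] rows>= 0.0 yaw None F [-0.33  0.19 -5.56] w 13.8 t 21.75
[(170, 119), (172, 450), (204, 95), (206, 254), (208, 653), (210, 53)]
```

Call:
arm_command(
  plan=[
    {"travel": [0.8,0,0],"yaw": 0,"claw": -1},
    {"travel": [1.8,0,0],"yaw": 0,"claw": -1},
    {"travel": [2.4,0,0],"yaw": 0,"claw": -1},
    {"travel": [2.5,0,0],"yaw": 0,"claw": -1},
    {"travel": [2.4,0,0],"yaw": 0,"claw": -1},
    {"travel": [1.8,0,0],"yaw": 0,"claw": -1},
    {"travel": [0.8,0,0],"yaw": 0,"claw": -1},
    {"travel": [0,0,0],"yaw": 0,"claw": -1},
    {"travel": [0,0,0],"yaw": 0,"claw": -1},
  ],
)

```text
clock: 22.92
ee_pos: [558.7, -84.3, 466.6]
tcp_rot: [0.666, 0.746, -0.0, -0.0]
wrist_force: [-0.1, 0.0, -6.0]
grip_width: 13.8
```

```bash
cat > ramp.py <<'E'
from h import *
s=arm.state(); go(s["ee_pos"],29,s)
def fit(n,c):
    P=cloud(c,s).reshape(-1,3); o=np.array([516,221.]); a0=np.radians(29.)
    for _ in range(3):
        e=np.array([np.cos(a0),np.sin(a0)]); nn=np.array([-e[1],e[0]])
        st=(P[:,:2]-o)@e; tt=(P[:,:2]-o)@nn; z=P[:,2]
        m=(abs(tt)<28)&(st>-130)&(st<115)&(abs(z-29-.12*st)<6); f=np.polyfit(st[m],z[m],1)
        box=(abs(tt)<60)&(st>-143)&(st<125); r=z-np.polyval(f,st)
        L=[]
        for sg in(1,-1):
            q=box&(abs(r-12)<4)&(tt*sg>25)
            if q.sum()>10: g=np.polyfit(st[q],tt[q],1); L.append((g[1],g[0],q.sum(),tt[q].min(),tt[q].max()))
        if len(L): a0+=np.mean([x[1] for x in L])
    st0=st[(abs(tt)<25)&(z>8)&(z<100)&(abs(st)<170)]
    # surface strip edges
    q=(abs(r)<3)&(abs(tt)<45)&(abs(st)<110)
    print(n,"ang",np.degrees(a0).round(2),"plane",f.round(4),"n",m.sum(),"s ext",st0.min().round(1),st0.max().round(1),"surf t",np.percentile(tt[q],[.5,99.5]).round(1),"rails",[np.round(x,2).tolist() for x in L])
fit("wrist",arm.camera("wrist")); fit("top",arm.camera("top")); fit("side",arm.camera("side"))
E
python3 ramp.py; python3 held.py
```

```text
tcp [558.7 -84.3 466.6] ang 96.52 travel cm [0. 0. 0.] rows>= 0.0 yaw 67.52 F [-0.11  0.03 -6.05] w 13.8 t 22.93
wrist ang 28.7 plane [ 0.1227 29.0142] n 8429 s ext -147.9 146.2 surf t [-36.   36.4] rails [[38.71, -0.0, 1857.0, 33.81, 44.84], [-47.08, 0.0, 1744.0, -51.8, -41.12]]
top ang 28.68 plane [ 0.1207 28.5684] n 951 s ext -162.4 147.8 surf t [-38.8  38.8] rails [[41.25, 0.0, 132.0, 25.35, 47.01], [-43.19, -0.0, 139.0, -47.65, -25.08]]
side ang 28.88 plane [ 0.1222 31.3838] n 898 s ext -148.5 146.6 surf t [-44.4  44.6] rails [[41.04, -0.0, 250.0, 34.1, 49.05], [-45.19, 0.0, 234.0, -54.07, -38.19]]
tcp [558.7 -84.3 466.5] ang 96.52 travel cm [0. 0. 0.] rows>= 0.0 yaw None F [-0.72 -0.98 -5.37] w 13.7 t 23.07
150 4147 ((-0.6029787063598633, -1.1785030364990234), (39.080528259277344, 39.265567779541016), 45.66072082519531) 163.8419205589312
270 6877 ((-0.37432098388671875, 2.888561248779297), (100.9826431274414, 64.50802612304688), 0.8626612424850464) 293.8968279865901
[ 0.09752271 -0.1506962   0.03432914]
[ 0.10169059 -0.20102755 -5.28053133]
```

```bash
python3 -c "
from h import *
go((441.3,176.6,466.5),28.75)"
```

```text
tcp [558.7 -83.8 466.6] ang 96.55 travel cm [ 2.721e+01 -8.690e+00  1.000e-02] rows>= 4.570643783393245 yaw 67.8 F [-0.74 -0.52 -4.93] w 14.0 t 23.43
```

Call:
arm_command(
  plan=[
    {"travel": [2,-0.64,0],"yaw": 0,"claw": -1},
    {"travel": [3.5,-1.12,0],"yaw": 0,"claw": -1},
    {"travel": [4.6,-1.47,0],"yaw": 0,"claw": -1},
    {"travel": [4.6,-1.47,0],"yaw": 0,"claw": -1},
    {"travel": [4.6,-1.47,0],"yaw": 0,"claw": -1},
    {"travel": [4.2,-1.34,0],"yaw": 0,"claw": -1},
    {"travel": [2.5,-0.8,0],"yaw": 0,"claw": -1},
    {"travel": [1.21,-0.38,0],"yaw": 0,"claw": -1},
    {"travel": [0,0,0],"yaw": 5,"claw": -1},
    {"travel": [0,0,0],"yaw": 9,"claw": -1},
    {"travel": [0,0,0],"yaw": 10,"claw": -1},
    {"travel": [0,0,0],"yaw": 10,"claw": -1},
    {"travel": [0,0,0],"yaw": 10,"claw": -1},
    {"travel": [0,0,0],"yaw": 10,"claw": -1},
    {"travel": [0,0,0],"yaw": 9,"claw": -1},
    {"travel": [0,0,0],"yaw": 4.8,"claw": -1},
    {"travel": [0,0,0],"yaw": 0,"claw": -1},
    {"travel": [0,0,0],"yaw": 0,"claw": -1},
  ],
)

```text
clock: 25.68
ee_pos: [441.2, 176.5, 466.6]
tcp_rot: [0.968, 0.249, 0.0, -0.0]
wrist_force: [-0.0, -0.9, -6.9]
grip_width: 14.0
```

```bash
sed -i 's/fit("wrist",arm.camera("wrist"))/W=arm.camera("wrist"); save("w5",W["frame"]); fit("wrist",W)/' ramp.py; python3 ramp.py; python3 held.py
```

```text
tcp [441.2 176.5 466.6] ang 28.85 travel cm [0. 0. 0.] rows>= 0.0 yaw -0.15 F [-0.02 -0.85 -6.85] w 14.0 t 25.68
wrist ang 28.71 plane [ 0.1242 29.2231] n 6707 s ext -147.5 146.3 surf t [-41.9  43.4] rails [[39.88, 0.0, 1609.0, 35.27, 44.4], [-45.34, -0.0, 834.0, -50.35, -41.39]]
top ang 29.74 plane [ 0.1318 27.894 ] n 268 s ext -144.5 167.1 surf t [-40.   36.7] rails [[39.28, 0.01, 35.0, 28.53, 44.85], [-43.2, -0.01, 91.0, -48.85, -30.82]]
side ang 28.92 plane [ 0.1213 31.4504] n 905 s ext -148.3 148.0 surf t [-44.5  44.6] rails [[40.92, 0.0, 248.0, 33.31, 46.66], [-45.09, -0.0, 219.0, -54.08, -37.36]]
tcp [441.2 176.6 466.7] ang 28.81 travel cm [0. 0. 0.] rows>= 0.0 yaw None F [-0.38  0.11 -5.49] w 14.0 t 25.82
150 4152 ((-0.5538053512573242, -0.5128326416015625), (38.837249755859375, 39.59241485595703), 44.786808013916016) 163.7910588060343
270 6898 ((-0.16569900512695312, 4.1139984130859375), (65.46019744873047, 100.57081604003906), 89.80152893066406) 293.82049545194775
[ 0.03689715 -0.06645578  0.0066344 ]
[ 0.01993921  0.21996676 -5.95801622]
```

View pics/w5.png

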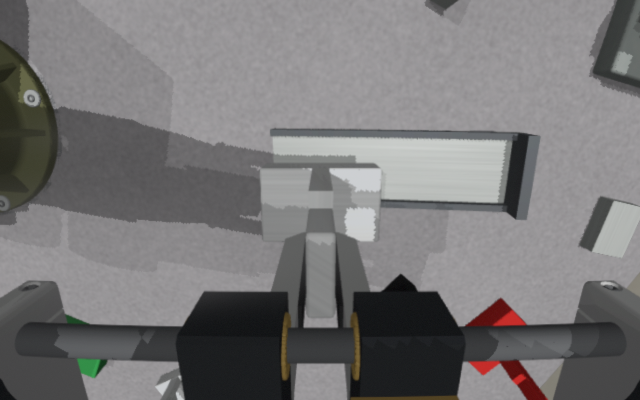

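The wrist view shows the held weight over the low end of the ramp, with the rails running from (275,133) and (385,205) to the stop at (523,175). The foot sits about 4 mm towards the near rail, so I'll shift it and lower.

Call:
arm_command(
  plan=[
    {"travel": [0,-0.42,1],"yaw": 0.1,"claw": -1},
    {"travel": [0,0,2],"yaw": 0,"claw": -1},
    {"travel": [0,0,2.5],"yaw": 0,"claw": -1},
    {"travel": [0,0,2.3],"yaw": 0,"claw": -1},
    {"travel": [0,0,1.5],"yaw": 0,"claw": -1},
    {"travel": [0,0,0.8],"yaw": 0,"claw": -1},
    {"travel": [0,0,0.4],"yaw": 0,"claw": -1},
    {"travel": [0,0,0],"yaw": 0,"claw": -1},
    {"travel": [0,0,0],"yaw": 0,"claw": -1},
  ],
)

```text
clock: 27.3
ee_pos: [439.3, 180.3, 362.2]
tcp_rot: [0.969, 0.247, 0.0, -0.0]
wrist_force: [0.8, -0.3, -5.8]
grip_width: 13.8
```

```bash
python3 held.py
```

```text
tcp [439.3 180.3 362.2] ang 28.66 travel cm [0. 0. 0.] rows>= 0.0 yaw None F [ 0.79 -0.3  -5.78] w 13.8 t 27.3
150 4155 ((-0.3790445327758789, -0.5958633422851562), (38.96432876586914, 39.23527526855469), 44.618656158447266) 163.78939547914365
270 6895 ((-0.11560440063476562, 4.050045013427734), (65.3196029663086, 100.61439514160156), 89.65496063232422) 293.8108006129313
[-0.02806645 -0.09063366 -0.02763193]
[-0.03250985 -0.29150789 -5.91485782]
```

Call:
arm_command(
  plan=[
    {"travel": [0,0,0.3],"yaw": 0,"claw": -1},
    {"travel": [0,0,0.2],"yaw": 0,"claw": -1},
    {"travel": [0,0,0.15],"yaw": 0,"claw": -1},
    {"travel": [0,0,0],"yaw": 0,"claw": -1},
    {"travel": [0,0,0],"yaw": 0,"claw": -1},
  ],
)

```text
clock: 28.28
ee_pos: [439.2, 180.3, 355.2]
tcp_rot: [0.969, 0.247, 0.0, -0.0]
wrist_force: [-0.5, 0.2, -5.5]
grip_width: 13.9
```

```bash
python3 held.py
```

```text
tcp [439.2 180.3 355.2] ang 28.66 travel cm [0. 0. 0.] rows>= 0.0 yaw None F [-0.53  0.21 -5.5 ] w 13.9 t 28.27
150 4148 ((-0.33019256591796875, -0.6656627655029297), (38.9671516418457, 39.09492111206055), 44.79121780395508) 163.80701908536165
270 6896 ((-0.13600921630859375, 4.180349349975586), (65.5364761352539, 100.417236328125), 89.6832275390625) 293.8122719617772
[-0.01348063 -0.03923677 -0.021143  ]
[-0.34987237 -0.03198217 -5.20863536]
```

Still no contact. I'll go down in 1.5 mm steps.

Call:
arm_command(
  plan=[
    {"travel": [0,0,0.15],"yaw": 0,"claw": -1},
    {"travel": [0,0,0],"yaw": 0,"claw": -1},
  ],
)

```text
clock: 28.88
ee_pos: [439.3, 180.3, 354.0]
tcp_rot: [0.969, 0.247, 0.0, 0.0]
wrist_force: [-1.0, -0.6, -0.4]
grip_width: 13.5
```

Call:
arm_command(
  plan=[
    {"travel": [0,0,0.15],"yaw": 0,"claw": -1},
    {"travel": [0,0,0],"yaw": 0,"claw": -1},
  ],
)

```text
clock: 29.12
ee_pos: [439.3, 180.2, 353.7]
tcp_rot: [0.969, 0.248, 0.001, 0.0]
wrist_force: [-6.5, -4.1, 15.3]
grip_width: 13.6
```

Call:
arm_command(
  plan=[
    {"travel": [0,0,-0.12],"yaw": 0,"claw": -1},
    {"travel": [0,0,0],"yaw": 0,"claw": -0.68},
    {"travel": [0,0,0],"yaw": 0,"claw": -0.63},
    {"travel": [0,0,0],"yaw": 0,"claw": -0.57},
    {"travel": [0,0,0],"yaw": 0,"claw": -0.5},
    {"travel": [0,0,0],"yaw": 0,"claw": -0.43},
    {"travel": [0,0,0],"yaw": 0,"claw": -0.36},
    {"travel": [0,0,0],"yaw": 0,"claw": -0.29},
    {"travel": [0,0,0],"yaw": 0,"claw": -0.22},
    {"travel": [0,0,0],"yaw": 0,"claw": -0.15},
    {"travel": [0,0,0],"yaw": 0,"claw": -0.08},
    {"travel": [0,0,0],"yaw": 0,"claw": 0},
    {"travel": [0,0,0],"yaw": 0,"claw": 0.1},
    {"travel": [0,0,0],"yaw": 0,"claw": 0.25},
    {"travel": [0,0,0],"yaw": 0,"claw": 0.5},
    {"travel": [0,0,0],"yaw": 0,"claw": 0.8},
    {"travel": [0,0,0],"yaw": 0,"claw": 1},
    {"travel": [0,0,0],"yaw": 0,"claw": 1},
  ],
)

```text
clock: 31.38
ee_pos: [439.2, 180.3, 353.4]
tcp_rot: [0.969, 0.247, 0.0, -0.0]
wrist_force: [0.3, 0.1, -0.3]
grip_width: 93.0
```

```bash
cat > onramp.py <<'E'
from h import *
O=np.array([516-.5+.481*2.7,221-.3-.8767*2.7]); a=np.radians(28.72); e=np.array([np.cos(a),np.sin(a)]); n=np.array([-e[1],e[0]])
def ramp(P): d=P[:,:2]-O; return d@e,d@n,P[:,2]
def look(c,s,lab):
    st,t,z=ramp(cloud(c,s).reshape(-1,3)); r=z-29.5-.1228*st   # height above surface (vertical)
    foot=(abs(r-35.3)<4)&(abs(t)<45)&(abs(st)<165)
    lug=(r>150)&(r<178)&(abs(t)<35)&(abs(st)<165)
    for nm,k in(("foot",foot),("lug",lug)):
        if k.sum()>10:
            m=cv2.minAreaRect(np.c_[st,t][k].astype(np.float32)); print(lab,nm,k.sum(),np.round(m[0],1),np.round(m[1],1),round(m[2],1),"s",st[k].min().round(1),st[k].max().round(1),"r",np.median(r[k]).round(1))
E
cat > lk.py <<'E'
from onramp import *
s=arm.state(); go(s["ee_pos"],28.7,s); W=arm.camera("wrist"); save("w6",W["frame"]); look(W,s,"w"); look(arm.camera("side"),s,"s"); look(arm.camera("top"),s,"t")
E
python3 lk.py
```

```text
tcp [439.2 180.3 353.4] ang 28.66 travel cm [0. 0. 0.] rows>= 0.0 yaw -0.04 F [ 0.34  0.12 -0.32] w 93.0 t 31.38
w foot 7106 [3.6 0.3] [ 89.9 286.7] 89.9 s -139.7 147.1 r 34.9
w lug 5260 [-84.7   3.3] [115.  45.] 12.1 s -145.4 -27.7 r 165.6
s foot 435 [1.7 6.1] [ 84.1 283.9] 88.5 s -140.4 144.7 r 36.6
s lug 188 [-86.9   7.5] [117.4  45.2] 14.1 s -147.2 -27.0 r 163.9
t foot 49 [8.1 6.4] [ 84.9 283.7] 87.9 s -135.2 149.3 r 37.2
```

View pics/w6.png

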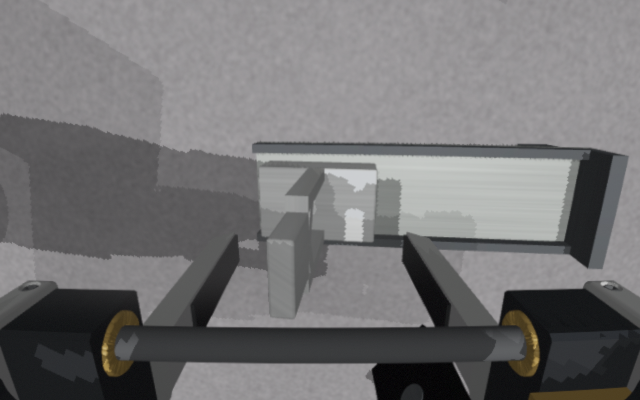

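The weight stands released on the low end. Its foot is at (318,205) between the rails, leaning with the slope and clear of both fingers. I'll raise, back off downhill and turn so the tool's +y points uphill.

Call:
arm_command(
  plan=[
    {"travel": [0,0,-1],"yaw": 0,"claw": 1},
    {"travel": [0,0,-2.2],"yaw": 0,"claw": 1},
    {"travel": [0,0,-2.2],"yaw": 0,"claw": 1},
    {"travel": [0,0,-1],"yaw": 0,"claw": 0.3},
    {"travel": [-3,0.13,0],"yaw": 0,"claw": -0.15},
    {"travel": [-4,0.18,0],"yaw": 0,"claw": -0.15},
    {"travel": [-1.9,0.09,0],"yaw": 0,"claw": -0.15},
    {"travel": [0,0,0],"yaw": -10,"claw": -0.15},
    {"travel": [0,0,0],"yaw": -10,"claw": -0.15},
    {"travel": [0,0,0],"yaw": -10,"claw": -0.15},
    {"travel": [0,0,0],"yaw": -10,"claw": -0.15},
    {"travel": [0,0,0],"yaw": -10,"claw": -0.15},
    {"travel": [0,0,0],"yaw": -10,"claw": -0.15},
    {"travel": [0,0,0],"yaw": -10,"claw": -0.15},
    {"travel": [0,0,0],"yaw": -10,"claw": -0.15},
    {"travel": [0,0,0],"yaw": -10,"claw": -0.15},
    {"travel": [0,0,0],"yaw": 0,"claw": -0.15},
    {"travel": [0,0,0],"yaw": 0,"claw": -0.15},
  ],
)

```text
clock: 33.78
ee_pos: [363.0, 134.1, 417.3]
tcp_rot: [0.512, 0.859, -0.0, -0.0]
wrist_force: [0.3, -0.1, -0.3]
grip_width: 39.8
```

```bash
cat >> onramp.py <<'E'
def tool(s): 
    p=s["ee_pos"][None]; st,t,z=ramp(p); print("tool s,t,z",st.round(1),t.round(1),z.round(1),"yaw err",(ang(s)-118.72).round(2),"F along e",(s["wrist_force"][:2]@e).round(2),s["wrist_force"].round(2),"w",round(s["grip_width"],1),"t",round(s["clock"],2))
def look2(c,s,lab):
    st,t,z=ramp(cloud(c,s).reshape(-1,3)); r=z-29.5-.1228*st
    for nm,lo,hi in(("foot",31,39),("lugtop",155,176)):
        k=(r>lo)&(r<hi)&(abs(t)<(33 if hi<50 else 26))&(st>-165)&(st<112)
        if lo>100: 
            k&=abs(st-np.median(st[k]))<14 if k.sum() else k
        if k.sum()>10: m=cv2.minAreaRect(np.c_[st,t][k].astype(np.float32)); print(lab,nm,k.sum(),np.round(m[0],1),np.round(m[1],1),round(m[2],1),"s",np.percentile(st[k],[1,99]).round(1))
E
cat > lk2.py <<'E'
from onramp import *
s=arm.state(); tool(s); W=arm.camera("wrist"); save("w7",W["frame"]); look2(W,s,"w"); look2(arm.camera("side"),s,"s"); look2(arm.camera("top"),s,"t")
E
python3 lk2.py
```

```text
tool s,t,z [-175.3] [0.] [417.3] yaw err -0.29 F along e 0.23 [ 0.3  -0.08 -0.29] w 39.8 t 33.77
w foot 3348 [-103.9   -1.3] [63.5 73. ] 89.7 s [-139.9  -69.8]
w lugtop 1351 [-106.7   -1.8] [13.7 44.3] 0.4 s [-113.3 -100.3]
s foot 368 [-90.5   0.1] [ 65.2 100.2] 89.9 s [-140.   -41.8]
s lugtop 71 [-106.5    1.2] [46.1 14.5] 89.4 s [-113.8  -99.2]
t foot 247 [-81.9   0.4] [63.8 86.6] 89.3 s [-124.2  -39.1]
t lugtop 60 [-103.5    0.3] [42.9 14.3] 89.5 s [-110.4  -96.5]
```

Call:
arm_command(
  plan=[
    {"travel": [0,0,2],"yaw": -0.3,"claw": -0.15},
    {"travel": [0,0,4],"yaw": 0,"claw": -0.15},
    {"travel": [0,0,4],"yaw": 0,"claw": -0.15},
    {"travel": [0,0,4],"yaw": 0,"claw": -0.15},
    {"travel": [0,0,3],"yaw": 0,"claw": -0.15},
    {"travel": [0,0,1.6],"yaw": 0,"claw": -0.15},
    {"travel": [0,0,0],"yaw": 0,"claw": -0.15},
    {"travel": [0,1,0],"yaw": 0,"claw": -0.15},
    {"travel": [0,0.8,0],"yaw": 0,"claw": -0.15},
    {"travel": [0,0,0],"yaw": 0,"claw": -0.15},
    {"travel": [0,0,0],"yaw": 0,"claw": -0.15},
  ],
)

```text
clock: 35.3
ee_pos: [378.7, 142.8, 231.5]
tcp_rot: [0.508, 0.861, 0.0, 0.0]
wrist_force: [0.2, 0.3, 0.3]
grip_width: 40.1
```

Run:
```python
from onramp import *
s=arm.state(); tool(s); W=arm.camera("side"); look2(W,s,"s"); save("s8",cv2.resize(W["frame"][120:300,200:360],(640,720))[:600]); V=arm.camera("wrist"); save("w8",V["frame"]); look2(V,s,"w")
```

```text
tool s,t,z [-157.4] [0.1] [231.5] yaw err 0.23 F along e 0.28 [0.16 0.28 0.34] w 40.1 t 35.3
s foot 322 [-102.4    0.2] [123.9  64.9] 0.2 s [-163.8  -41.3]
s lugtop 50 [-145.1   16.5] [16.1 18.7] 1.0 s [-153.  -137.5]
w foot 6580 [-118.2   -1.3] [93.2 63. ] 0.3 s [-156.4  -73.3]
```

View pics/w8.png

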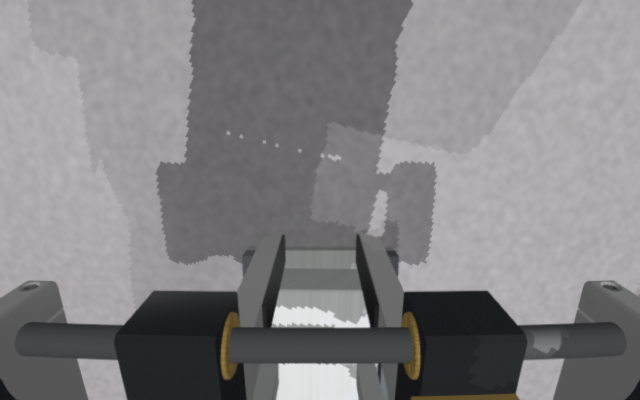

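The wrist view shows both fingers behind the foot's downhill face, with the foot's top edge at about row 250 between columns 245 and 395. I'll start pushing up the slope.

Call:
arm_command(
  plan=[
    {"travel": [0,0.5,-0.06],"yaw": 0,"claw": -0.15},
    {"travel": [0,0.5,-0.06],"yaw": 0,"claw": -0.15},
    {"travel": [0,0.6,-0.07],"yaw": 0,"claw": -0.15},
    {"travel": [0,0.6,-0.07],"yaw": 0,"claw": -0.15},
    {"travel": [0,0.6,-0.07],"yaw": 0,"claw": -0.15},
    {"travel": [0,0.6,-0.07],"yaw": 0,"claw": -0.15},
    {"travel": [0,0.6,-0.07],"yaw": 0,"claw": -0.15},
    {"travel": [0,0.5,-0.06],"yaw": 0,"claw": -0.15},
    {"travel": [0,0,0],"yaw": 0,"claw": -0.15},
  ],
)

```text
clock: 36.52
ee_pos: [418.4, 164.7, 236.6]
tcp_rot: [0.508, 0.861, -0.0, -0.0]
wrist_force: [-1.4, -0.6, 1.1]
grip_width: 40.0
```

```bash
cat > lk3.py <<'E'
from onramp import *
s=arm.state(); tool(s); 
for n in("side","top"): W=arm.camera(n); look2(W,s,n)
st,t,z=ramp(cloud(arm.camera("side"),s).reshape(-1,3)); r=z-29.5-.1228*st
k=(abs(r-35)<4)&(abs(t)<30)&(st>-60)&(st<120); print("uphill foot edge",np.percentile(st[k],99) if k.sum() else None)
E
python3 lk3.py
```

```text
tool s,t,z [-112.1] [0.3] [236.6] yaw err 0.24 F along e -1.53 [-1.4  -0.61  1.1 ] w 40.0 t 36.52
side foot 300 [-63.1   1.6] [ 62.8 118.7] 89.7 s [-122.2   -5.2]
side lugtop 78 [-105.1   16.3] [27.3 19. ] 2.8 s [-118.3  -92. ]
top foot 155 [-26.1   1.1] [63.2 49.8] 89.8 s [-45.7  -2.1]
top lugtop 21 [-61.   -0.9] [40.9  7.5] 78.9 s [-68.3 -59.7]
uphill foot edge -4.7756732027203626
```

Call:
arm_command(
  plan=[
    {"travel": [0,0.6,-0.07],"yaw": 0,"claw": -0.15},
    {"travel": [0,0.8,-0.1],"yaw": 0,"claw": -0.15},
    {"travel": [0,0.8,-0.1],"yaw": 0,"claw": -0.15},
    {"travel": [0,0.8,-0.1],"yaw": 0,"claw": -0.15},
    {"travel": [0,0.8,-0.1],"yaw": 0,"claw": -0.15},
    {"travel": [0,0.8,-0.1],"yaw": 0,"claw": -0.15},
    {"travel": [0,0.8,-0.1],"yaw": 0,"claw": -0.15},
    {"travel": [0,0.8,-0.1],"yaw": 0,"claw": -0.15},
    {"travel": [0,0.8,-0.1],"yaw": 0,"claw": -0.15},
    {"travel": [0,0.8,-0.1],"yaw": 0,"claw": -0.15},
    {"travel": [0,0.8,-0.1],"yaw": 0,"claw": -0.15},
    {"travel": [0,0.8,-0.1],"yaw": 0,"claw": -0.15},
    {"travel": [0,0.8,-0.1],"yaw": 0,"claw": -0.15},
    {"travel": [0,0.8,-0.1],"yaw": 0,"claw": -0.15},
    {"travel": [0,0.8,-0.1],"yaw": 0,"claw": -0.15},
    {"travel": [0,0.6,-0.07],"yaw": 0,"claw": -0.15},
    {"travel": [0,0,0],"yaw": 0,"claw": -0.15},
  ],
)

```text
clock: 38.8
ee_pos: [527.1, 224.9, 252.3]
tcp_rot: [0.508, 0.861, 0.0, 0.0]
wrist_force: [-0.1, -0.5, -0.6]
grip_width: 39.7
```

```bash
python3 lk3.py
```

```text
tool s,t,z [12.1] [0.8] [252.3] yaw err 0.24 F along e -0.29 [-0.07 -0.48 -0.62] w 39.7 t 38.8
side foot 245 [56.7  1.1] [ 63.7 110.5] 89.8 s [  2.2 111.8]
side lugtop 71 [19.3 17.4] [26.7 19.2] 11.2 s [ 5.8 31.9]
top foot 69 [102.6   1.6] [61.9 22.8] 85.2 s [ 89.4 111.9]
uphill foot edge 119.59261217929956
```

Call:
arm_command(
  plan=[
    {"travel": [0,0.4,-0.05],"yaw": 0,"claw": -0.15},
    {"travel": [0,0.4,-0.05],"yaw": 0,"claw": -0.15},
    {"travel": [0,0.2,-0.02],"yaw": 0,"claw": -0.15},
    {"travel": [0,0,0],"yaw": 0,"claw": -0.15},
  ],
)

```text
clock: 39.45
ee_pos: [535.6, 229.5, 253.4]
tcp_rot: [0.508, 0.861, 0.0, 0.0]
wrist_force: [-3.1, -1.5, 2.8]
grip_width: 40.0
```

Call:
arm_command(
  plan=[
    {"travel": [0,0.2,-0.02],"yaw": 0,"claw": -0.15},
    {"travel": [0,0,0],"yaw": 0,"claw": -0.15},
  ],
)

```text
clock: 39.7
ee_pos: [537.2, 230.5, 253.6]
tcp_rot: [0.508, 0.861, -0.0, 0.0]
wrist_force: [-3.5, -1.8, 3.8]
grip_width: 40.0
```

Call:
arm_command(
  plan=[
    {"travel": [0,0.15,-0.02],"yaw": 0,"claw": -0.15},
    {"travel": [0,0,0],"yaw": 0,"claw": -0.15},
  ],
)

```text
clock: 39.95
ee_pos: [538.5, 231.2, 253.8]
tcp_rot: [0.508, 0.861, -0.0, -0.0]
wrist_force: [-5.0, -2.6, 4.5]
grip_width: 39.7
```

Call:
arm_command(
  plan=[
    {"travel": [0,0.15,-0.02],"yaw": 0,"claw": -0.15},
    {"travel": [0,0,0],"yaw": 0,"claw": -0.15},
  ],
)

```text
clock: 40.2
ee_pos: [539.7, 231.8, 253.9]
tcp_rot: [0.508, 0.861, -0.0, -0.0]
wrist_force: [-5.7, -5.0, 4.7]
grip_width: 40.1
```

Run:
```python
from onramp import *
s=arm.state(); tool(s)
for nme in("side","top"):
    st,t,z=ramp(cloud(arm.camera(nme),s).reshape(-1,3)); r=z-29.5-.1228*st
    for lab,lo,hi in(("foot",31,39),("stop",39.5,46)):
        for tlo,thi in((-30,-10),(-10,10),(10,30)):
            k=(r>lo)&(r<hi)&(t>tlo)&(t<thi)&(st>60)&(st<160)
            if k.sum()>3: print(nme,lab,tlo,k.sum(),np.percentile(st[k],[1,99]).round(1))
```

```text
tool s,t,z [26.6] [0.8] [253.9] yaw err 0.24 F along e -7.39 [-5.69 -5.01  4.67] w 40.1 t 40.2
side foot -30 27 [ 64.1 136.7]
side foot -10 68 [ 60.8 139.9]
side foot 10 75 [ 60.9 136.6]
side stop -30 19 [116.1 146.1]
side stop -10 24 [ 61.8 146.2]
side stop 10 29 [ 66.  145.9]
top foot -30 50 [105.9 148.2]
top foot -10 34 [110.9 147. ]
top foot 10 36 [111.9 146.5]
top stop -30 10 [114.8 143.3]
top stop -10 17 [109.5 146.6]
top stop 10 10 [116.3 145.8]
```

Call:
arm_command(
  plan=[
    {"travel": [0,0.15,-0.02],"yaw": 0,"claw": -0.15},
    {"travel": [0,0,0],"yaw": 0,"claw": -0.15},
  ],
)

```text
clock: 40.55
ee_pos: [540.4, 232.2, 253.9]
tcp_rot: [0.508, 0.861, -0.002, -0.001]
wrist_force: [-16.0, -8.6, 10.4]
grip_width: 40.2
```

Call:
arm_command(
  plan=[
    {"travel": [0,0.1,-0.01],"yaw": 0,"claw": -0.15},
    {"travel": [0,0,0],"yaw": 0,"claw": -0.15},
  ],
)

```text
clock: 40.8
ee_pos: [540.9, 232.5, 253.9]
tcp_rot: [0.508, 0.861, -0.003, -0.002]
wrist_force: [-22.8, -12.6, 14.2]
grip_width: 40.0
```

Call:
arm_command(
  plan=[
    {"travel": [0,-0.3,0],"yaw": 0,"claw": -0.15},
    {"travel": [0,-0.5,0],"yaw": 0,"claw": -0.15},
    {"travel": [0,-1.5,0],"yaw": 0,"claw": -0.15},
    {"travel": [0,-2.5,0],"yaw": 0,"claw": -0.15},
    {"travel": [0,-2,-1],"yaw": 0,"claw": -0.15},
    {"travel": [0,-2,-3],"yaw": 0,"claw": -0.15},
    {"travel": [0,-2,-4],"yaw": 0,"claw": -0.15},
    {"travel": [0,-2,-4],"yaw": 0,"claw": -0.15},
    {"travel": [0,-1,-4],"yaw": 0,"claw": -0.15},
    {"travel": [0,0,-2],"yaw": 0,"claw": -0.15},
    {"travel": [0,0,0],"yaw": 0,"claw": -0.15},
    {"travel": [0,0,0],"yaw": 0,"claw": -0.15},
  ],
)

```text
clock: 42.3
ee_pos: [421.2, 166.3, 433.1]
tcp_rot: [0.508, 0.861, -0.0, -0.0]
wrist_force: [-0.1, -0.5, -0.6]
grip_width: 40.0
```

Run:
```python
from onramp import *
s=arm.state(); tool(s); c=arm.camera("wrist"); save("w9",c["frame"]); S=arm.camera("side"); T=arm.camera("top")
save("s9",cv2.resize(S["frame"][180:300,215:375],(800,600)))
for n_,C in(("w",c),("s",S),("t",T)):
    st,t,z=ramp(cloud(C,s).reshape(-1,3)); r=z-29.5-.1228*st
    k=(r>31)&(r<38.5)&(abs(t)<33)&(st>20)&(st<134); l=(r>155)&(r<176)&(abs(t)<27)&(st>40)&(st<110)
    if k.sum()>10: m=cv2.minAreaRect(np.c_[st,t][k].astype(np.float32)); print(n_,"foot",np.round(m[0],1),np.round(m[1],1),round(m[2],1),np.percentile(st[k],[1,99]).round(1))
    if l.sum()>10: m=cv2.minAreaRect(np.c_[st,t][l].astype(np.float32)); print(n_,"lug",np.round(m[0],1),np.round(m[1],1),round(m[2],1))
    k=(r>39)&(r<47)&(abs(t)<33)&(st>120)&(st<165)
    if k.sum()>5: print("  stop s",np.percentile(st[k],[2,50,98]).round(1))
P=cloud(T).reshape(-1,3)
for nme,x,y,zr in(("short",430,-231,(75,95)),("square",624,52,(115,140)),("block",468,439,(65,85)),("gauge",302,391,(8,60))):
    k=(np.hypot(P[:,0]-x,P[:,1]-y)<(60 if nme!="gauge" else 110))&(P[:,2]>zr[0])&(P[:,2]<zr[1]); print(nme,k.sum(),np.round(cv2.minAreaRect(P[k][:,:2].astype(np.float32))[0]))
k=(abs(P[:,0]-573)<25)&(P[:,1]>-270)&(P[:,1]<-175)&(P[:,2]>150)&(P[:,2]<240); print("prong z",np.percentile(P[k][:,2],90))
```

```text
tool s,t,z [-108.8] [0.3] [433.1] yaw err 0.24 F along e -0.31 [-0.08 -0.49 -0.59] w 40.0 t 42.3
w foot [84.1 -1.3] [63.5 99.4] 89.2 [ 35.5 131.9]
s foot [84.5  0.1] [98.8 65.6] 0.0 [ 35.7 133.3]
s lug [68.8  0. ] [15.7 49. ] 0.1
  stop s [122.3 139.8 147.1]
t foot [85.8  1.1] [95.8 62.9] 0.2 [ 39.2 132.5]
t lug [71.7  2.4] [14.7 43.5] 0.8
  stop s [123.4 138.4 146.4]
short 60 [ 431. -234.]
square 248 [625.  52.]
block 110 [468. 440.]
gauge 494 [312. 401.]
prong z 211.4536612209516
```

View pics/s9.png

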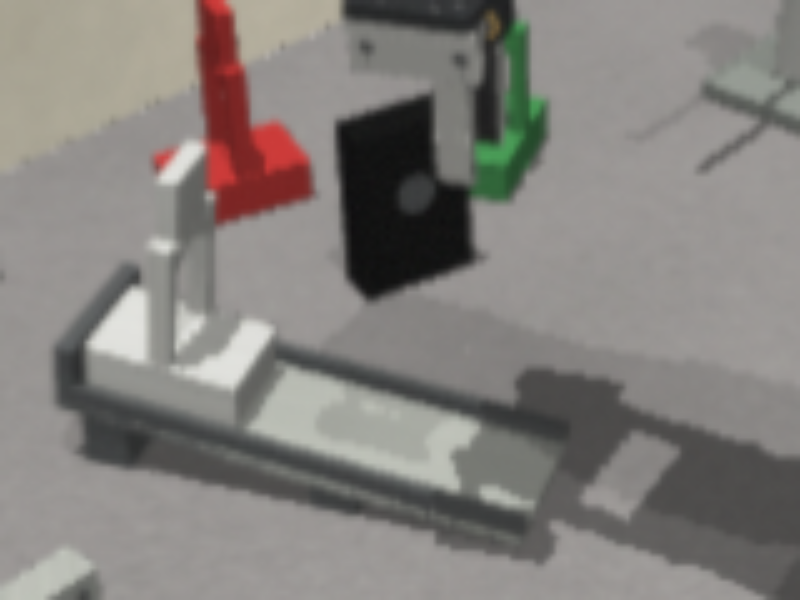

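The side crop shows the foot at (180,350) hard against the stop at (100,320), square between the rails, with the gripper well clear. I'm handing in.

```bash
python3 -c "
from h import *
print(arm.hand_in())"
```

```text
the job is handed in; nothing more can be done
None
```

The tall weight hung on the scale, went onto the low end of the ramp and was pushed up against the stop. I handed the job in at about 42 s of the 72 s allowed.

- **Hanging:** I lowered the weight onto the prong to a sag of about 28 mm and let go. In three readings over the last half second (17.3 to 17.8 s) its position changed by less than 0.3 mm. For the first two seconds one open finger was within about 2 mm of the prong's upturned tip. I raised the gripper clear and waited again before regripping.
- **Ramp:** I set the weight down on the low end and opened the jaws slowly, so it settled onto the 7° slope. I then pushed it up with two spread fingers on its foot until it met the stop, at about 26 N.
- **Last checks:**
  - The foot is within 1–3 mm of its home position, square to the stop within about 1°, and 0–1 mm off the ramp's middle line.
  - The wrist force is near zero and the prong is unloaded, reading 211 mm against 210.
  - The short weight, square and block are within about 3 mm of their first readings.
- **Disagreements:**
  - The gauge's final reading was about 14 mm off my reference, but the selection was wider than the first time and so not comparable. The arm never went near it.
  - My first grip closed about 11 mm higher on the lug than planned, because the fingers were still closing as the lift began. I corrected about half of this at the regrip.
  - The cameras differed by up to about 5 mm sideways at the prong and 3 mm at the ramp and weight. At the ramp I went by the wrist camera.

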